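# Release the locked test tray and unload the solenoid

## Task

Free the solenoid locked in the grey test chamber: take the orange screwdriver from its stand and push its tip down through the brass-collared hole in the chamber's roof to trip the hidden latch, so that the tray springs fully out. Put the screwdriver back in its stand, then lift the solenoid off the tray and stand it upright on the green mat, wholly on it, without dropping it. Leave the tray out and the other things on the bench where they are.

Things in the scene. Friction and masses are not known exactly. Their poses are not given: they have to be found in the camera images.
- chamber: Grey test chamber fixed to the bench, 150 mm deep (its x) by 120 mm wide (its y), flat roof 140 mm above the bench. Origin: centre of its underside. Its -x side is the open front, through which the tray comes out along the chamber's -x.
- hole (a point): Centre of the mouth of the round access hole, at the top of its brass collar: 144 mm above the bench, 50 mm behind the chamber's centre (its +x). The collar stands 4 mm over the roof, is 31 mm across outside and funnels down to the 16 mm hole in the 8 mm thick roof. The latch pad lies right below, 34 mm under this point.
- latch (a joint): Hidden latch pad (24 x 28 mm) under the hole, m: 0 up (locked), grows as it is pushed straight down, stop at 0.015. It frees the tray when pushed down 0.010 to 0.011 m; the spring takes about 2.5 N at first and 4.5 N at full travel. It springs up again when let go.
- tray (a joint): Travel of the tray out of the chamber, m: 0 shut and locked, 0.110 fully out. A damped spring drives it out in about a second once the latch is tripped, and holds it out.
- tray_part_seat (a point): Middle of the tray where the solenoid stands, on the tray's floor 16 mm above the bench; it moves with the tray, from inside the chamber to 57 mm in front of the chamber's front. The tray has a 46 mm high blue front (top above the bench), 45 mm ahead of this point, and low 30 mm side rails, 47 mm to either side of it.
- solenoid: Dark brown solenoid standing on the tray inside the chamber: a disc foot 70 mm across and 30 mm high with an upright round tube 38 mm across from 30 mm to 100 mm height, about 0.42 kg. Origin: centre of its underside, z up along the tube; the tube's axis lies 0 to 5 mm (mid-tube 2.5 mm) off the origin towards its own -y. Grasp the tube from above.
- tool_stand: Stand for the screwdriver, fixed: steel foot 72 mm across and an upright tapered tube, 122 mm high. Origin: centre of its underside. The tube has a funnel mouth, about 40 mm wide inside at the top, narrowing to 18 mm at 100 mm height and 9 mm near the bottom.
- stand_mouth (a point): Centre of the funnel mouth of the stand, 122 mm above the bench.
- screwdriver: Orange-handled screwdriver, 174 mm long, 70 g, standing in the stand tip down with its handle up; it leans by 0.03 rad at most and its handle's lower end rests in the funnel. Its own y axis runs along it from tip to handle end. Origin: its middle lengthwise, but on the surface, 12 mm beside the axis.
- driver_tip (a point): Tip of the screwdriver's blade; the round shank is 6 mm thick and 87 mm long. When it stands in the stand the tip is about 17 mm above the bench.
- driver_handle (a point): Point on the axis of the handle, 139 mm from the tip, where to grip it. The handle is round, 24 mm thick, and reaches from 89 mm to 174 mm from the tip; in the stand it shows from 122 mm to 191 mm above the bench.
- mat: Green mat with a thin white border line, fixed on the bench, 120 x 120 mm and 4 mm thick. Origin: centre of its underside, axes along its sides.
- marker_pen: White felt marker with a black cap, 128 x 15 x 17 mm, lying on the bench. Bystander.
- tape_roll: Roll of yellow tape, 64 mm across, 18 mm high. Bystander.
- yoke_plate: Pale horseshoe yoke plate, 73 x 72 x 8 mm, lying flat. Bystander.
- other_solenoid: A second standing solenoid of the same kind, on the bench behind the chamber. Bystander; leave it.
Not all that is in view belongs to the job. Of the things like the screwdriver, leave any that is turquoise or white; of the rest the smaller one is meant.

How it is judged (in metres and radians):
On the way, in this order (a step that is already met when the one before it is completed fails the run):
1. the held screwdriver pushes the latch pad down through the hole (value of joint latch above 0.007 m and contact force between screwdriver and latch above 0.5 N and contact force between the fingers and screwdriver above 0.5 N).
2. the tray has sprung fully out (value of joint tray above 0.1 m), for 0.1 s.
At the end, for the whole second after the job is handed in: Tray out by over 95 mm; screwdriver tip down in its stand (tip within 12 mm of the stand's axis, under 50 mm high, lean under 0.15 rad); solenoid upright (0.08 rad) on the mat, centre within 27 mm of the mat's centre along each side; both at rest (value of joint tray above 0.095 m and horizontal distance between driver_tip and tool_stand below 0.012 m and height (world z) of driver_tip below 0.05 m and angle between screwdriver's own y axis and vertical below 0.15 rad and x of solenoid in the frame of mat between -0.027 and 0.027 m and y of solenoid in the frame of mat between -0.027 and 0.027 m and height (world z) of solenoid below 0.008 m and angle between solenoid's own z axis and vertical below 0.08 rad and linear speed of solenoid below 0.02 m/s and linear speed of screwdriver below 0.03 m/s); the robot touches nothing.
It fails at once if a bystander is moved by more than 30 mm (distance of any of marker_pen, tape_roll, yoke_plate, other_solenoid from where it was at the start of the episode above 0.03 m).
It fails at once if the solenoid is dropped (falls free at more than 0.7 m/s) (linear speed of solenoid above 0.7 m/s and contact force between the fingers and solenoid below 0.1 N).
It fails at once if the solenoid is knocked over (angle between solenoid's own z axis and vertical above 0.9 rad).
It also fails if it takes over 72 s, if anything falls off the work surface, if the arm or the gripper's body presses on something with over 40 N, if the wrist force passes 120 N, or if a joint passes its speed limit or range.

## Robot

A 6-joint arm with a two-finger parallel gripper is mounted at the origin on a cart in front of the work surface, level with it; the furniture and walls round the work are solid. World frame = base frame: x ahead of the robot, y to its left, z up, the work surface at z = 0. Lengths are in m, angles in degrees, forces in N, time in s.
With the tool pointing down it reaches from about 0.4 to 0.825 m from the base axis. Payload 7 kg.
Tool frame: the origin (TCP) lies between the finger pads; the fingertips stand 19 mm ahead of it and the grasp point (between the pads) is the TCP; y points along the fingers, x is the direction in which the jaws open and shut, and the axes are right-handed (so a half turn about y gives the same grasp; the last joint's range is limited). The gripper opens to 88 mm and grips with 3 to 60 N. Pads are 19 mm wide; open, the fingers measure 130 mm over their backs; the gripper's body (78 mm by 193 mm) begins 47 mm behind the grasp point.
Start: joints at [-55.514, 20.546, 0.682, 0, -70.136, -16.507], TCP at [0.208, -0.642, 0.246] pointing down, gripper open.
Joint ranges: [-176.03, 176.03], [-82.01, 121.73], [-58.28, 71.71], [-173.87, 95.51], [-174.79, -0.11], [-173.66, 173.66]. Speed limits (degrees/s): [136.94, 136.94, 172.46, 180, 180, 180].

## Interface

Orientations are given as [roll, pitch, yaw] about the fixed x, y, z axes, in that order (R = Rz(yaw) Ry(pitch) Rx(roll)).
In Python, from plant import r gives the robot as it stands. The module is installed in compiled form; this text tells all that it offers.
- The arm moves only by the tool jog_arm, never from a script. Its argument "steps" is a list of rows, each a list of 5 numbers: the closure, from 0 (fully open) to 1 (shut), then the shift along the tool's x, y, z in m, then the turn about the tool's y in degrees. In form: [[jaw, x, y, z, turn], ...]. A call has 1 to 12 rows; each row shifts and turns the commanded pose from where the row before left it, along the tool's axes as they then stand; what a row does not reach is not made up. A row lasts 1/12 s, in which the tool goes at most 41.7 mm and 7.16 degrees, less where a joint would pass 70% of its speed; a pose out of reach is approached as far as the arm can. A call with a gripper value outside its range is refused whole. The fingers move at their own pace and stop on an object; "squeeze" is the grip in N (left out, the last holds). Time passes only in rows, so rows that do not move let the fingers close. It gives the time, the measured TCP pose, the force and the opening at its end, in the units of the state.
- r.get_state(): the state, without advancing time (a new reading comes with each control period).
- r.capture(name): name is "side" or "top"; returns a dict with "image" (420x560x3 uint8, red, green, blue), "vfov" (degrees; the focal length in pixels is half the picture's height over the tangent of half this angle, whatever the lens; pixels are square), "cx", "cy" (the principal point, pixels), "R" (3x3) and "t" (3): a world point X has camera coordinates R X + t. Camera axes: x right, y down, z forward; pixel columns grow to the right and rows downward; lengths in m; the calibration is good to about 2 mm. A picture is of the moment at which its call begins. There is no depth.
- r.close_job(): hands the job in, once; it reports no verdict.
The state is a dict: "time_s": time; "joints": joint angles; "qd": joint speeds; "joint_torque": joint torques, N m; "tcp_pos": TCP position; "eef_rot": TCP orientation; "contact_force": force on the tool from outside, world axes, zero at the start; "moment": the same for the moment, N m; "gripper_width": finger opening in m.
Only numpy, scipy, OpenCV 4.12 (cv2) and the standard library are available. Lean on these libraries where they do the work, as an engineer would, in place of code of your own. Each camera call takes 0.05 s, during which the arm holds its last target.

## Working session

There is one attempt and no reset: what is moved stays moved. The work goes in short steps, Python scripts to look and compute and a tool call to move; the robot and the scene stay as the last step left them, time stands still between calls to the robot, and variables do not carry over. Pictures are saved under pics/ and viewed, and the job is handed in when it is done.

Besides the shell and the picture viewer there is one more tool, called after "Call:" as a command line: name --pt "numbers of a row" for each row, then --argument value for the rest. jog_arm: Moves the arm, as the interface text tells. Its arguments: {"type":"object","properties":{"steps":{"type":"array","items":{"type":"array","items":{"type":"number"}}},"squeeze":{"type":"number"}},"required":["steps"]}

```bash
mkdir -p pics; ls; cat > h.py <<'E'
import numpy as np, cv2, pickle
from plant import r
def cap(n,save):
    c=r.capture(n); cv2.imwrite(f'pics/{save}.png',c['image'][:,:,::-1]); pickle.dump({k:c[k] for k in c},open(f'pics/{save}.pkl','wb')); return c
def load(s): return pickle.load(open(f'pics/{s}.pkl','rb'))
def K(c):
    h=c['image'].shape[0]; f=h/2/np.tan(np.radians(c['vfov'])/2); return f
def ray(c,u,v):
    f=K(c); d=np.array([(u-c['cx'])/f,(v-c['cy'])/f,1.]); R=np.array(c['R']); t=np.array(c['t'])
    return -R.T@t, R.T@d
def onz(c,u,v,z):
    o,d=ray(c,u,v); return o+d*(z-o[2])/d[2]
def tri(*obs):
    A=np.zeros((3,3));b=np.zeros(3);L=[]
    for c,u,v in obs:
        o,d=ray(c,u,v); d=d/np.linalg.norm(d); P=np.eye(3)-np.outer(d,d); A+=P;b+=P@o;L.append((o,P))
    X=np.linalg.solve(A,b); return X,[np.linalg.norm(P@(X-o)) for o,P in L]
def proj(c,X):
    p=np.array(c['R'])@np.array(X)+np.array(c['t']); f=K(c); return c['cx']+f*p[0]/p[2], c['cy']+f*p[1]/p[2]
def crop(s,x0,y0,x1,y1,k,out):
    im=cv2.imread(f'pics/{s}.png')[y0:y1,x0:x1]; cv2.imwrite(f'pics/{out}.png',cv2.resize(im,None,fx=k,fy=k,interpolation=cv2.INTER_CUBIC))
E
python3 - <<'E'
from h import *
for n in ('side','top'):
    c=cap(n,n+'0'); print(n,c['vfov'],c['cx'],c['cy'],np.round(c['R'],4).tolist(),np.round(c['t'],4).tolist(), np.round(-np.array(c['R']).T@np.array(c['t']),3))
print(r.get_state())
E
```

```text
pics
side 44.999043229113816 273.1727105959286 209.97803211046448 [[-0.7349, -0.6782, -0.0043], [-0.2753, 0.3042, -0.9119], [0.6198, -0.669, -0.4103]] [0.387, 0.2668, 1.0369] [-0.285  0.875  0.67 ]
top 57.13062589007576 273.75198820008814 214.28184911261275 [[-0.0068, -0.9999, 0.0079], [-0.9807, 0.0051, -0.1955], [0.1954, -0.009, -0.9807]] [-0.0561, 0.552, 0.9124] [ 0.363 -0.051  1.003]
{'time_s': 0.1, 'joints': array([-5.55115214e+01,  2.05866177e+01,  6.37077806e-01, -1.61307404e-02,
       -7.01374190e+01, -1.65086721e+01]), 'qd': array([-0.04844721, -0.17195418,  0.06904233,  0.05906062, -0.05016536,
       -0.06215511]), 'joint_torque': array([-1.64282890e-03, -5.84161806e+01,  2.93747663e+01,  7.01548085e+00,
        1.00836914e-02, -4.22892663e-05]), 'tcp_pos': array([ 0.20820745, -0.64163168,  0.2447147 ]), 'eef_rot': array([-8.99898273e+01, -8.76834784e-02,  1.07974307e+02]), 'contact_force': array([-1.1387232 ,  0.2688515 , -0.20607731]), 'moment': array([ 0.09572419, -0.03414   , -0.06091859]), 'gripper_width': 0.0872329076200151}
```

View pics/side0.png

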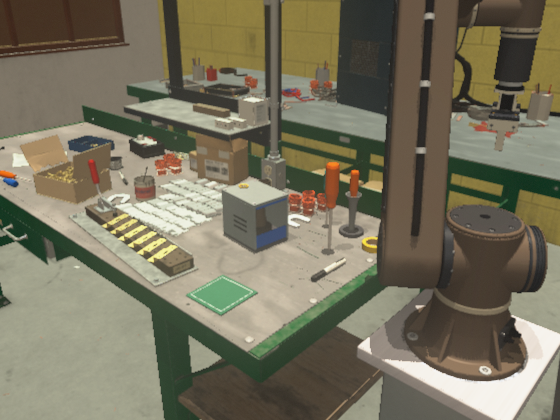

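View pics/top0.png

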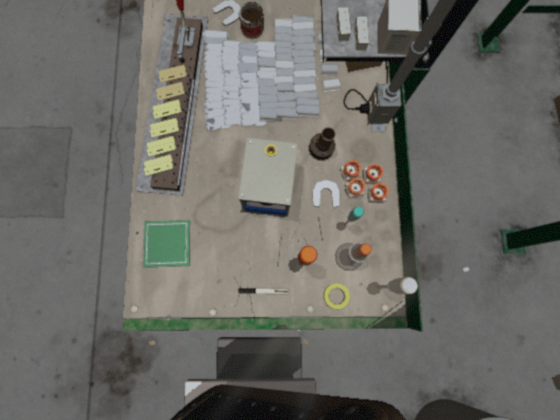

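```bash
python3 - <<'E'
from h import *
crop('side0',210,150,400,290,4,'s0a')
crop('top0',220,120,420,310,4,'t0a')
crop('top0',120,190,260,310,5,'t0b')
E
```

```text
(no output)
```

View pics/s0a.png

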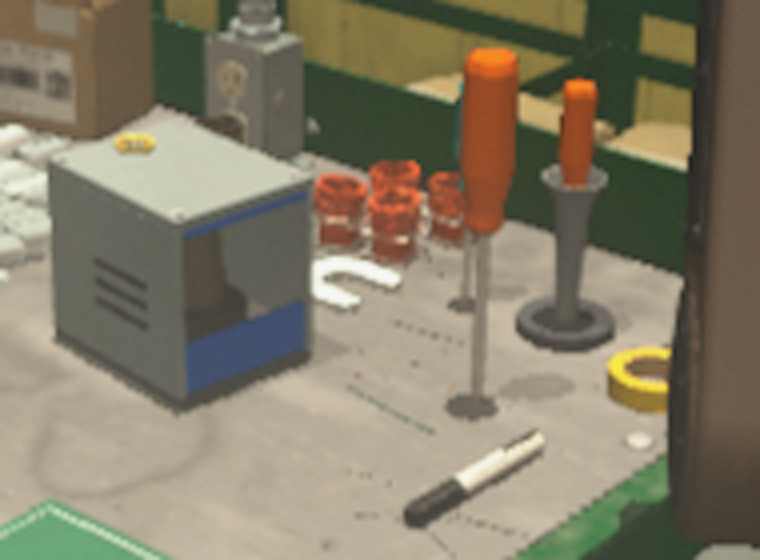

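View pics/t0a.png

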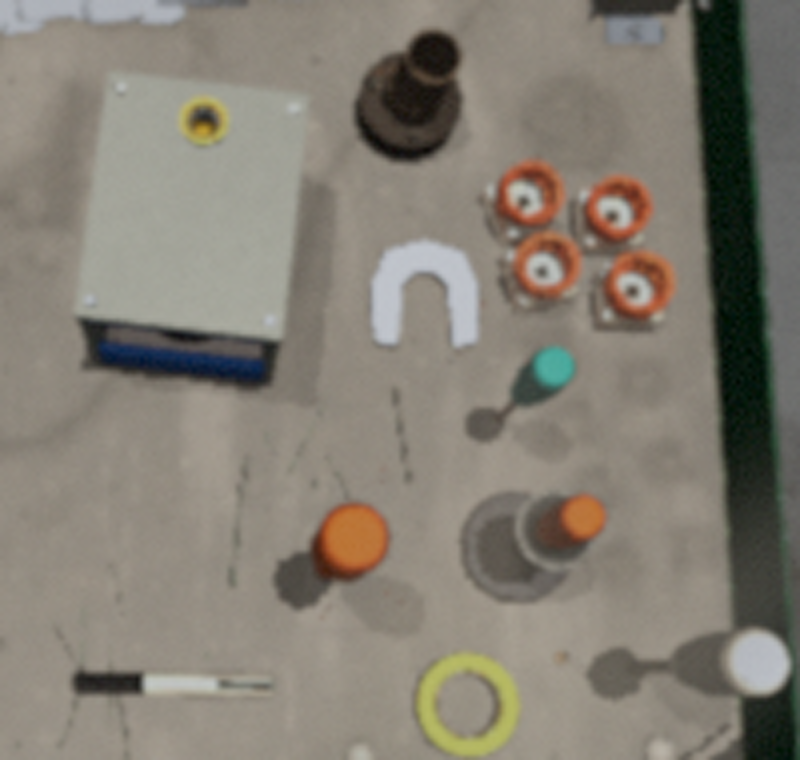

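```bash
python3 - <<'E'
from h import *
s=load('side0');t=load('top0')
S=lambda x,y:(s,210+x/4-.375,150+y/4-.375)
T=lambda x,y:(t,220+x/4-.375,120+y/4-.375)
def p(n,a,b):
    X,e=tri(S(*a),T(*b)); print(n,np.round(X,4),np.round(e,4))
p('hole',(134,143),(204,121))
p('mouth',(574,179),(558,532))
p('handle',(581,90),(583,518))
p('foot',(566,322),(516,546))
p('big handle',(491,62),(352,538))
for n,q,z in [('foot',(516,546),0.01),('mouth',(558,532),.122),('handle',(583,518),.191),('hole',(204,121),.144),('roofFL',(80,318),.14),('roofFR',(283,340),.14),('roofBL',(110,74),.14),('roofBR',(310,95),.14)]:
    print(n,np.round(onz(*T(*q),z),4))
for n,q,z in [('roofFL',(180,222),.14),('roofFR',(313,180),.14),('roofBL',(48,163),.14),('roofBR',(165,105),.14),('hole',(134,143),.144)]:
    print('side',n,np.round(onz(*S(*q),z),4))
E
sed -i 's/^E$//' h.py
python3 - <<'E'
E
```

```text
hole [ 0.6889 -0.0519  0.1437] [0.0007 0.0007]
mouth [ 0.4492 -0.2529  0.121 ] [0.0016 0.0016]
handle [ 0.449  -0.2518  0.1881] [0.0003 0.0003]
foot [ 0.4498 -0.2523  0.0081] [0.0002 0.0002]
big handle [ 0.4339 -0.1235  0.2453] [0.0004 0.0004]
foot [ 0.4498 -0.2518  0.01  ]
mouth [ 0.4478 -0.2536  0.122 ]
handle [ 0.4485 -0.2513  0.191 ]
hole [ 0.6882 -0.0523  0.144 ]
roofFL [0.5706 0.0195 0.14  ]
roofFR [ 0.5571 -0.097   0.14  ]
roofBL [0.7194 0.0033 0.14  ]
roofBR [ 0.7057 -0.1152  0.14  ]
side roofFL [0.5732 0.0199 0.14  ]
side roofFR [ 0.556 -0.092  0.14 ]
side roofBL [0.7137 0.0086 0.14  ]
side roofBR [ 0.7351 -0.1283  0.14  ]
side hole [ 0.6891 -0.0513  0.144 ]
```

View pics/t0b.png

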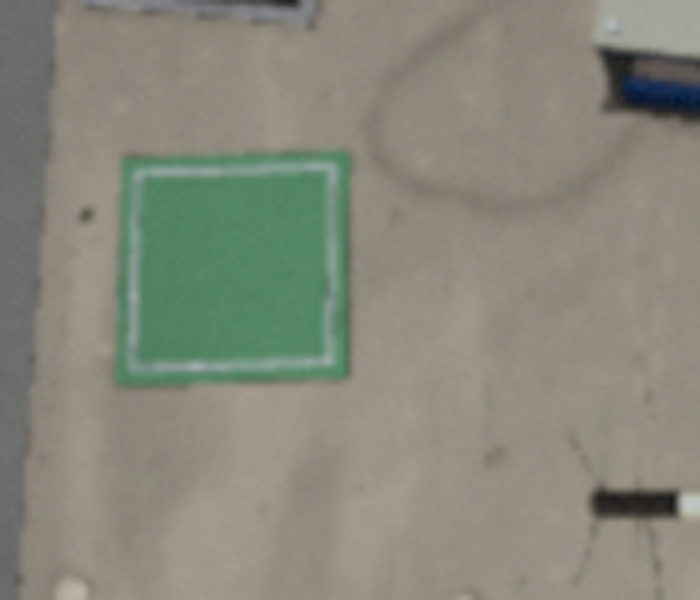

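```bash
python3 - <<'E'
from h import *
s=load('side0');t=load('top0')
T=lambda x,y:(t,220+x/4-.375,120+y/4-.375)
T5=lambda x,y:(t,120+x/5-.4,190+y/5-.4)
for n,q,z in [('turq base',(485,425),0),('turq top',(553,368),.19),('white base',(612,673),0),('white top',(757,662),.26),('bigbase',(298,580),0),('tape',(468,705),.018),('other sol top',(435,55),.1),('yokeL',(385,345),.008),('yokeR',(465,345),.008)]:
    print(n,np.round(onz(*T(*q),z),4))
M=[onz(*T5(*q),.004) for q in [(125,156),(350,152),(348,379),(118,385)]]
print('mat',np.round(M,4).tolist(),np.round(np.mean(M,0),4))
Ms=[onz(s,u,v,.004) for u,v in [(222,277),(256.5,293),(221,311.5),(188,293.5)]]
print(np.round(Ms,4).tolist(),np.round(np.mean(Ms,0),4))
crop('side0',180,270,265,320,8,'s0m')
E
```

```text
turq base [ 0.5305 -0.2369  0.    ]
turq top [ 0.5296 -0.2397  0.19  ]
white base [ 0.3692 -0.3118  0.    ]
white top [ 0.3722 -0.3134  0.26  ]
bigbase [ 0.4296 -0.1117  0.    ]
tape [ 0.35   -0.2157  0.018 ]
other sol top [ 0.7478 -0.1967  0.1   ]
yokeL [ 0.5831 -0.1714  0.008 ]
yokeR [ 0.5828 -0.2244  0.008 ]
mat [[0.5461, 0.2793, 0.004], [0.5476, 0.1614, 0.004], [0.429, 0.1582, 0.004], [0.4267, 0.2759, 0.004]] [0.4874 0.2187 0.004 ]
[[0.5414, 0.1709, 0.004], [0.4285, 0.164, 0.004], [0.4354, 0.2694, 0.004], [0.546, 0.2738, 0.004]] [0.4878 0.2195 0.004 ]
```

View pics/s0m.png

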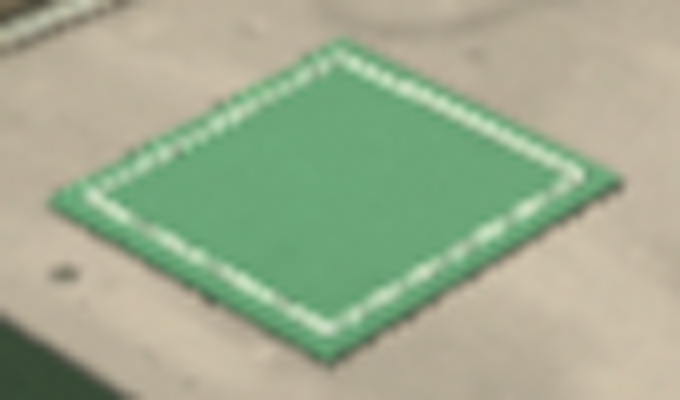

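```bash
cat >> h.py <<'E'

def go(x,y,z,yaw,actual=True):
    st=r.get_state(); p=st['tcp_pos']; ps=np.radians(st['eef_rot'][2]); d=np.array([x,y,z])-p
    print('t',round(st['time_s'],2),'tcp',np.round(p,4),'rpy',np.round(st['eef_rot'],2),'F',np.round(st['contact_force'],1),'w',round(st['gripper_width'],4),'q',np.round(st['joints'],1))
    print('tool shift x %.4f y %.4f z %.4f turn %.2f'%(d[0]*np.cos(ps)+d[1]*np.sin(ps),-d[2],-d[0]*np.sin(ps)+d[1]*np.cos(ps),-(yaw-st['eef_rot'][2])))
E
python3 - <<'E'
from h import *
crop('side0',440,60,560,170,6,'s0g')
E
```

```text
(no output)
```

View pics/s0g.png

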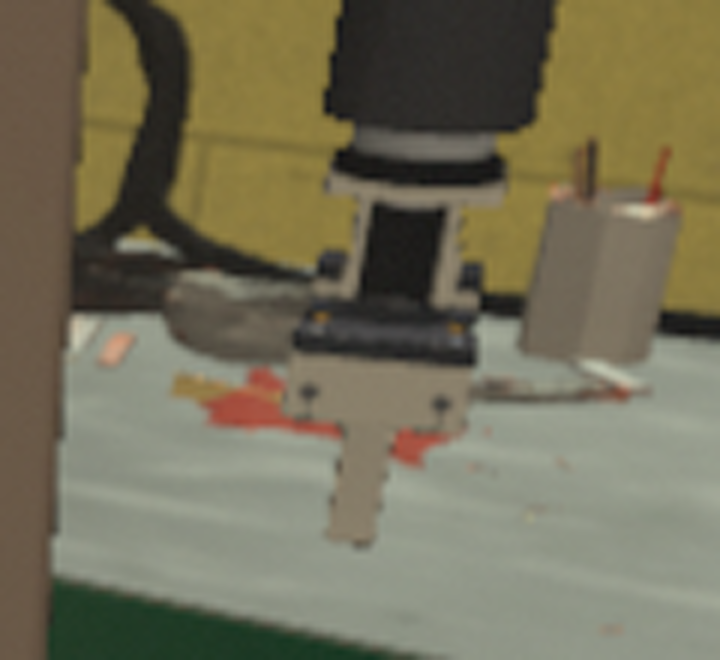

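Call:
jog_arm --pt "0 0 -0.038 0 0" --pt "0 0 -0.038 0 0" --pt "0 0 -0.038 0 0" --squeeze 40

```text
time_s: 0.35
tcp_pos: [0.208, -0.6415, 0.3601]
eef_rot: [-90.0, -0.1, 108.0]
contact_force: [0.9, -0.7, 1.7]
gripper_width: 0.0877
```

Call:
jog_arm --pt "0 0.0246 0 -0.0291 0" --pt "0 0.0246 0 -0.0291 0" --pt "0 0.0246 0 -0.0291 0" --pt "0 0.0246 0 -0.0291 0" --pt "0 0.0246 0 -0.0291 0" --pt "0 0.0246 0 -0.0291 0" --pt "0 0.0246 0 -0.0291 0" --pt "0 0.0246 0 -0.0291 0" --pt "0 0.0246 0 -0.0291 0" --pt "0 0.0246 0 -0.0291 0" --pt "0 0.0246 0 -0.0291 0" --pt "0 0.0246 0 -0.0291 0"

```text
time_s: 1.35
tcp_pos: [0.4497, -0.2516, 0.3595]
eef_rot: [-90.0, -0.0, 108.0]
contact_force: [1.1, -0.7, 0.5]
gripper_width: 0.0879
```

Call:
jog_arm --pt "0 0 0 0 -6" --pt "0 0 0 0 -6" --pt "0 0 0 0 -6" --pt "0 0 0 0 -6" --pt "0 0 0 0 -6" --pt "0 0 0 0 0" --pt "0 0 0 0 0"

```text
time_s: 1.93
tcp_pos: [0.4492, -0.2534, 0.3593]
eef_rot: [-90.0, -0.0, 137.8]
contact_force: [0.2, 0.6, 0.9]
gripper_width: 0.0872
```

```bash
python3 - <<'E'
from h import *
go(.449,-.252,.156,138)
cap('top','t1');cap('side','s1')
crop('top1' if 0 else 't1',280,190,430,310,5,'t1a')
crop('s1',290,100,420,260,5,'s1a')
E
```

```text
t 1.93 tcp [ 0.4492 -0.2534  0.3593] rpy [-8.9990e+01 -3.0000e-02  1.3779e+02] F [0.2 0.6 0.9] w 0.0872 q [ -7.6   2.2  -8.   -0.  -79.9 -34.6]
tool shift x 0.0011 y 0.2033 z -0.0009 turn -0.21
```

View pics/t1a.png

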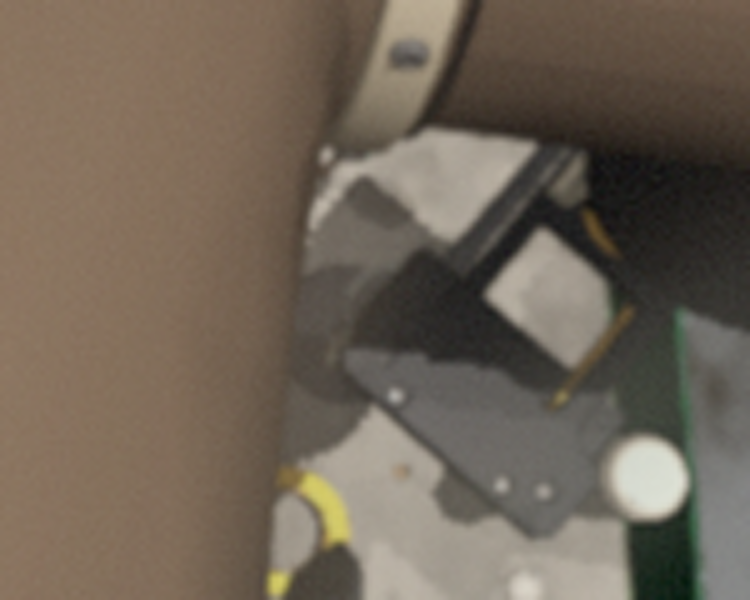

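View pics/s1a.png

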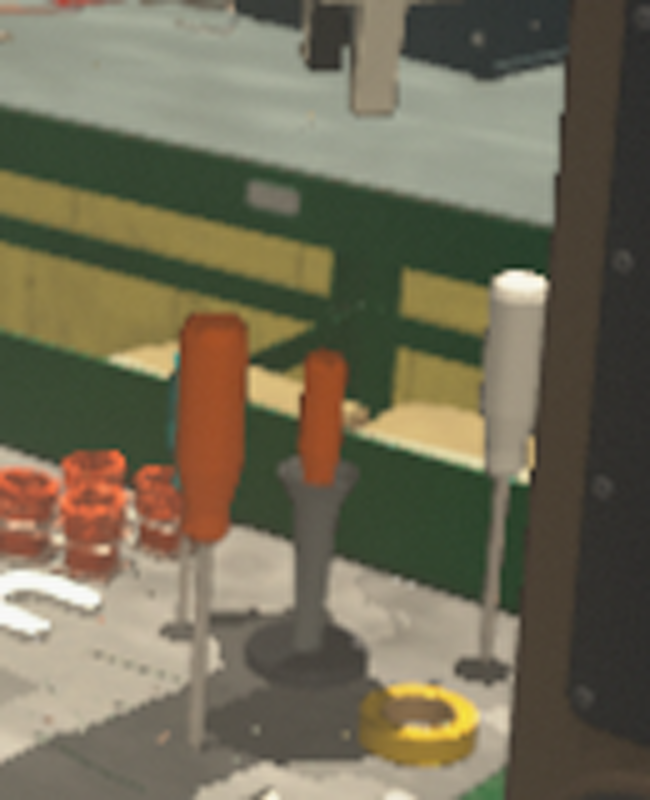

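Call:
jog_arm --pt "0 0.001 0.03 -0.001 0" --pt "0 0 0.03 0 0" --pt "0 0 0.03 0 0" --pt "0 0 0.03 0 0" --pt "0 0 0.03 0 0" --pt "0 0 0.02 0 0" --pt "0 0 0.02 0 0" --pt "0 0 0.013 0 0" --pt "0 0 0 0 0" --pt "0 0 0 0 0"

```text
time_s: 2.87
tcp_pos: [0.449, -0.2521, 0.1563]
eef_rot: [-89.9, -0.1, 137.9]
contact_force: [-0.5, 0.1, 0.8]
gripper_width: 0.0875
```

```bash
python3 - <<'E'
from h import *
go(.449,-.252,.156,138)
cap('side','s2')
crop('s2',290,100,420,260,5,'s2a')
E
```

```text
t 2.87 tcp [ 0.449  -0.2521  0.1563] rpy [-8.994e+01 -6.000e-02  1.379e+02] F [-0.5  0.1  0.8] w 0.0875 q [ -7.4  10.1 -26.4   0.  -53.6 -34.7]
tool shift x 0.0001 y 0.0003 z -0.0001 turn -0.10
```

View pics/s2a.png

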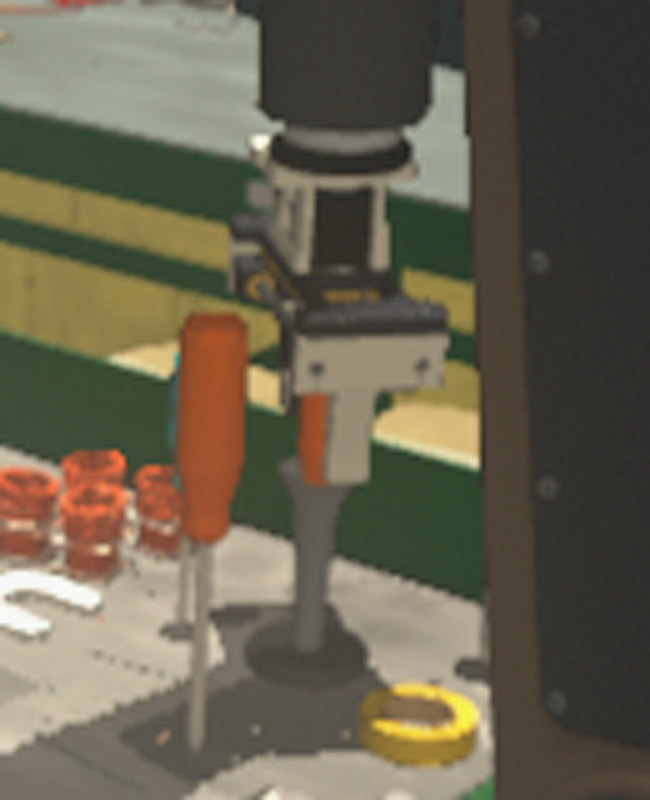

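Call:
jog_arm --pt "0.5 0 0 0 0" --pt "0.9 0 0 0 0" --pt "1 0 0 0 0" --pt "1 0 0 0 0" --pt "1 0 0 0 0" --pt "1 0 0 0 0" --pt "1 0 0 0 0" --pt "1 0 0 0 0" --pt "1 0 0 0 0" --squeeze 40

```text
time_s: 3.67
tcp_pos: [0.4493, -0.252, 0.1565]
eef_rot: [-90.0, -0.0, 138.0]
contact_force: [0.2, 0.5, 0.3]
gripper_width: 0.0332
```

Call:
jog_arm --pt "1 0 -0.01 0 0" --pt "1 0 -0.02 0 0" --pt "1 0 -0.025 0 0" --pt "1 0 -0.025 0 0" --pt "1 0 -0.025 0 0" --pt "1 0 -0.025 0 0" --pt "1 0 -0.025 0 0" --pt "1 0 -0.02 0 0" --pt "1 0 -0.01 0 0" --pt "1 0 0 0 0"

```text
time_s: 4.5
tcp_pos: [0.45, -0.2524, 0.3443]
eef_rot: [-90.1, 0.2, 138.0]
contact_force: [0.4, -0.3, -0.8]
gripper_width: 0.024
```

```bash
python3 - <<'E'
from h import *
go(.6886,-.052,.34,138)
cap('side','s3');cap('top','t3')
crop('s3',290,60,420,260,4,'s3a')
crop('t3',280,190,430,310,5,'t3a')
E
```

```text
t 4.5 tcp [ 0.45   -0.2524  0.3443] rpy [-90.11   0.22 137.99] F [ 0.4 -0.3 -0.8] w 0.024 q [ -7.4   2.3  -9.8   0.  -77.7 -34.6]
tool shift x -0.0432 y 0.0043 z -0.3086 turn -0.01
```

View pics/s3a.png

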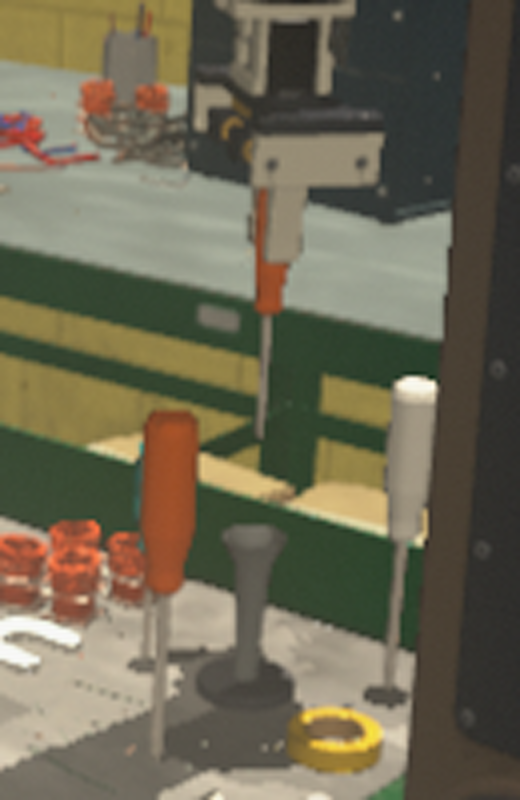

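View pics/t3a.png

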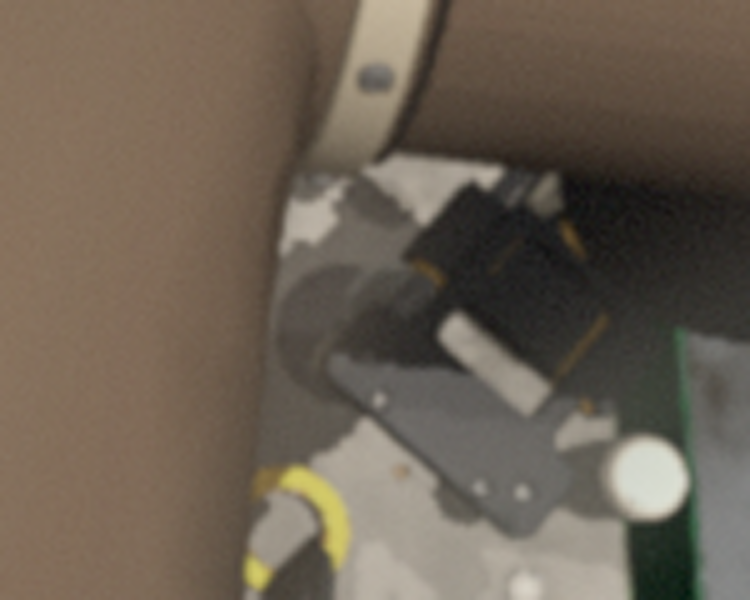

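```bash
python3 - <<'E'
from h import *
s=load('s3'); st=r.get_state()
u,v=290+261/4-.375,60+437/4-.375
o,d=ray(s,u,v); d/=np.linalg.norm(d)
for L in (.1390,):
    p=st['tcp_pos']; X=p-[0,0,L]; e=X-o; e=e-d*(e@d); print('nominal tip',X,'miss(ray-nom)',-e, 'proj',proj(s,X),(u,v))
ps=np.radians(138); print('in tool z', -e@np.array([-np.sin(ps),np.cos(ps),0]),'tool x',-e@np.array([np.cos(ps),np.sin(ps),0]))
# handle bottom (89mm from tip) center crop (269,312)
print(proj(s,p-[0,0,.05]), 290+269/4,60+312/4)
print(proj(s,p), proj(s,p+[0,0,.035]))
E
```

```text
nominal tip [ 0.44896694 -0.25176127  0.20184293] miss(ray-nom) [ 3.98058563e-05  1.58939335e-03 -3.72456201e-03] proj (np.float64(355.2984363650121), np.float64(167.46019840008884)) (354.875, 168.875)
in tool z -0.0012077847588118284 tool x 0.0010339302184683334
(np.float64(357.3535055434841), np.float64(136.15871145159537)) 357.25 138.0
(np.float64(358.5570394559768), np.float64(117.82725991283594)) (np.float64(359.4216147200042), np.float64(104.65860767161725))
```

Call:
jog_arm --pt "1 -0.0036 0 -0.0257 0" --pt "1 -0.0036 0 -0.0257 0" --pt "1 -0.0036 0 -0.0257 0" --pt "1 -0.0036 0 -0.0257 0" --pt "1 -0.0036 0 -0.0257 0" --pt "1 -0.0036 0 -0.0257 0" --pt "1 -0.0036 0 -0.0257 0" --pt "1 -0.0036 0 -0.0257 0" --pt "1 -0.0036 0 -0.0257 0" --pt "1 -0.0036 0 -0.0257 0" --pt "1 -0.0036 0 -0.0257 0" --pt "1 -0.0036 0 -0.0257 0"

```text
time_s: 5.6
tcp_pos: [0.6881, -0.0508, 0.3389]
eef_rot: [-89.9, -0.2, 138.0]
contact_force: [-0.3, 0.4, -0.2]
gripper_width: 0.0238
```

Call:
jog_arm --pt "1 0 0 0 6" --pt "1 0 0 0 6" --pt "1 0 0 0 6" --pt "1 0 0 0 6" --pt "1 0 0 0 6" --pt "1 0 0 0 6" --pt "1 0 0 0 6" --pt "1 0 0 0 6" --pt "1 0 0 0 0" --pt "1 0 0 0 0"

```text
time_s: 6.43
tcp_pos: [0.6874, -0.0518, 0.3396]
eef_rot: [-89.8, 0.0, 90.2]
contact_force: [0.7, -0.1, -1.2]
gripper_width: 0.0239
```

```bash
python3 - <<'E'
from h import *
go(.6886,-.052,.34,90)
cap('side','s4');cap('top','t4')
crop('s4',200,60,330,260,4,'s4a')
crop('t4',200,90,340,230,5,'t4a')
E
```

```text
t 6.43 tcp [ 0.6874 -0.0518  0.3396] rpy [-8.984e+01  1.000e-02  9.016e+01] F [ 0.7 -0.1 -1.2] w 0.0239 q [  11.8   19.9   11.7   -0.   -82.  -101.7]
tool shift x -0.0002 y -0.0004 z -0.0012 turn 0.16
```

View pics/s4a.png

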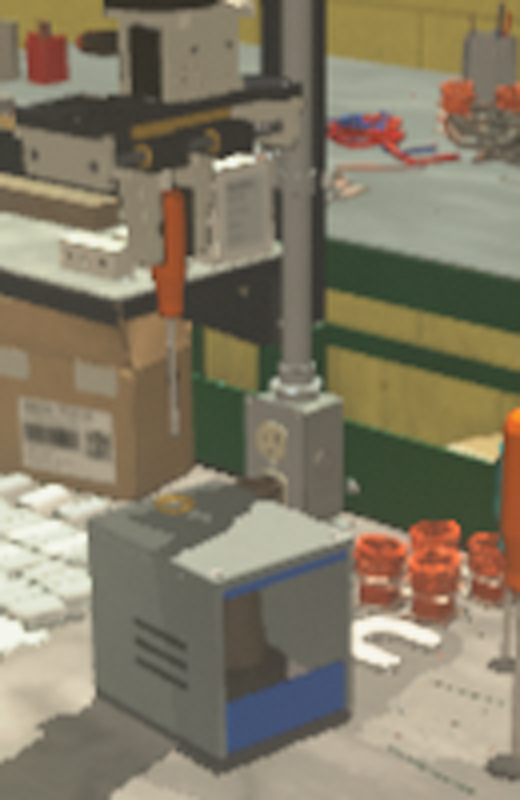

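View pics/t4a.png

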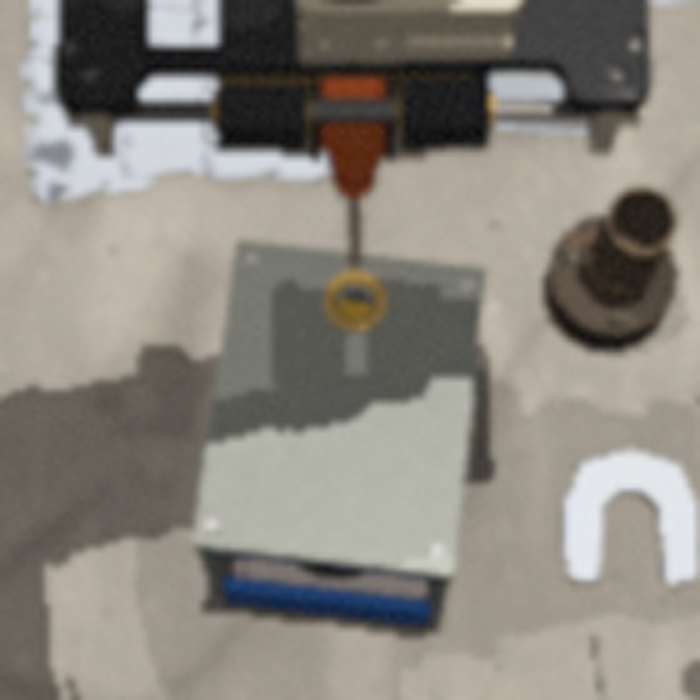

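```bash
python3 - <<'E'
from h import *
s=load('s4');t=load('t4')
crop('t4',250,120,295,165,16,'t4b');crop('s4',225,155,265,200,14,'s4b')
S=lambda x,y:(s,200+x/4-.375,60+y/4-.375)
T=lambda x,y:(t,200+x/5-.4,90+y/5-.4)
print(tri(S(175,434),T(355,268)),tri(S(173,503),T(356,300)))
E
```

```text
(array([ 0.68486024, -0.0516175 ,  0.19635771]), [np.float64(0.001053959459214888), np.float64(0.0010539594592149418)]) (array([ 0.68992085, -0.05221961,  0.14324187]), [np.float64(0.0008733462503151102), np.float64(0.000873346250315253)])
```

View pics/t4b.png

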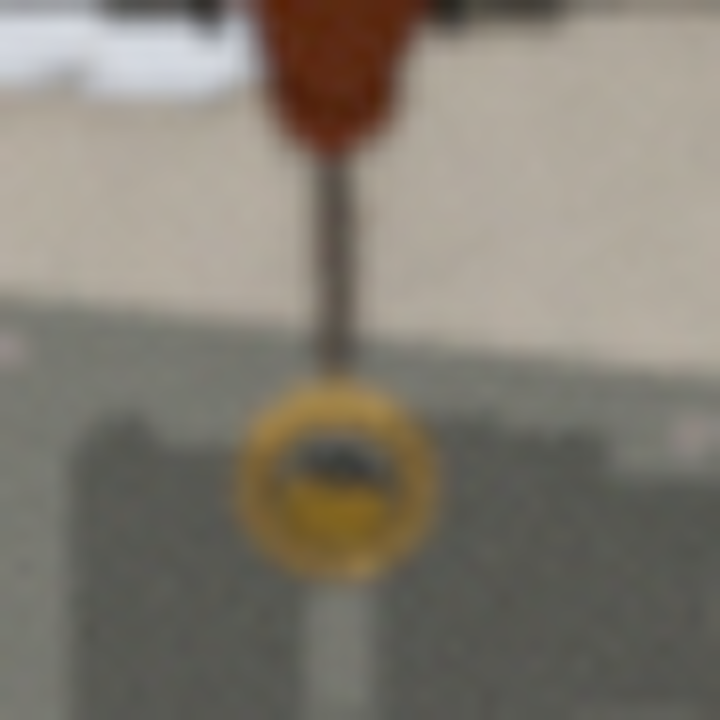

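View pics/s4b.png

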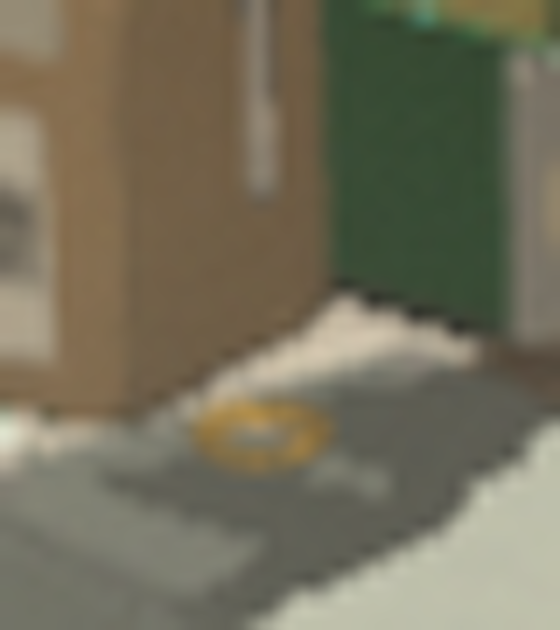

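```bash
python3 - <<'E'
from h import *
s=load('s4');t=load('t4')
S=lambda x,y:(s,225+x/14-.46,155+y/14-.46)
T=lambda x,y:(t,250+x/16-.47,120+y/16-.47)
print(tri(S(262,197),T(337,378)),tri(S(262,437),T(338,480)))
X=tri(S(262,437),T(338,480))[0]
go(.6886,-.052,.34,90)
E
```

```text
(array([ 0.68553683, -0.05164828,  0.19477371]), [np.float64(0.0009830841927736872), np.float64(0.0009830841927737821)]) (array([ 0.68974415, -0.05239414,  0.14232355]), [np.float64(4.124825895510305e-05), np.float64(4.124825895522224e-05)])
t 6.53 tcp [ 0.6876 -0.0518  0.3404] rpy [-8.991e+01  1.000e-02  9.016e+01] F [-0.4  0.  -1.2] w 0.0236 q [  11.8   19.8   11.7   -0.   -82.  -101.7]
tool shift x -0.0002 y 0.0004 z -0.0010 turn 0.16
```

Call:
jog_arm --pt "1 -0.0005 0 -0.0035 0" --pt "1 0 0.015 0 0" --pt "1 0 0.015 0 0" --pt "1 0 0.01 0 0" --pt "1 0 0.008 0 0" --pt "1 0 0 0 0" --pt "1 0 0 0 0"

```text
time_s: 7.12
tcp_pos: [0.6914, -0.0525, 0.2935]
eef_rot: [-90.0, 0.0, 90.0]
contact_force: [0.5, -0.6, -0.2]
gripper_width: 0.0242
```

```bash
python3 - <<'E'
from h import *
go(.6886,-.052,.34,90)
cap('side','s5');cap('top','t5')
crop('t5',250,100,305,165,10,'t5b');crop('s5',215,120,275,200,9,'s5b')
E
```

```text
t 7.12 tcp [ 0.6914 -0.0525  0.2935] rpy [-8.997e+01  2.000e-02  9.001e+01] F [ 0.5 -0.6 -0.2] w 0.0242 q [  11.7   21.     7.5    0.   -76.6 -101.7]
tool shift x 0.0005 y -0.0465 z 0.0028 turn 0.01
```

View pics/t5b.png

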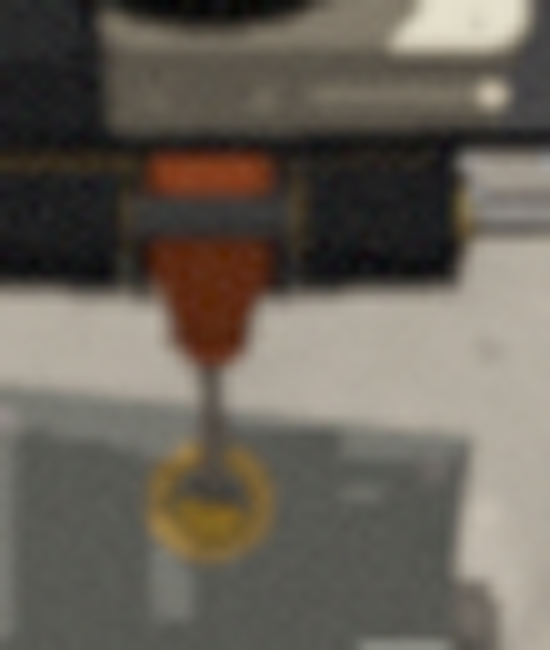

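View pics/s5b.png

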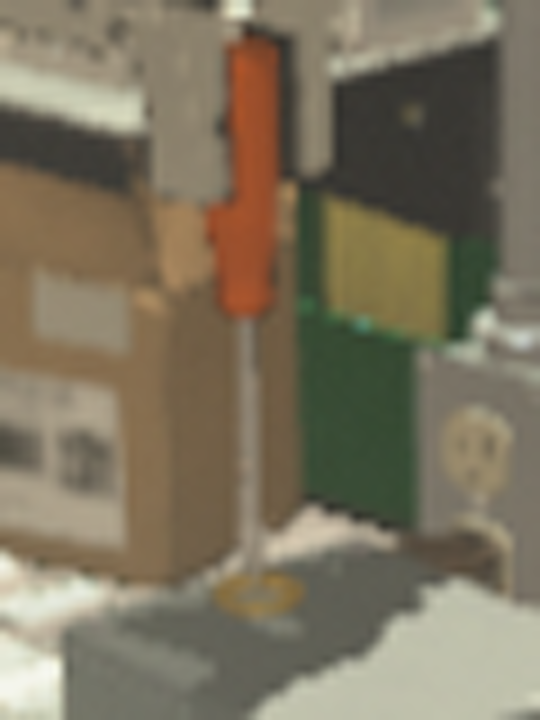

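```bash
python3 - <<'E'
from h import *
s=load('s5');t=load('t5')
S=lambda x,y:(s,215+x/9-.44,120+y/9-.44)
T=lambda x,y:(t,250+x/10-.45,100+y/10-.45)
print(tri(S(254,575),T(213,474)),tri(S(260,594),T(211,500)))
for a in ((250,350),(252,450),(254,573)): print(onz(*S(*a),.149))
E
```

```text
(array([ 0.6932517 , -0.05328196,  0.14837289]), [np.float64(0.0006261079873135582), np.float64(0.0006261079873133569)]) (array([ 0.68926343, -0.05248919,  0.14306691]), [np.float64(0.000135224583851901), np.float64(0.0001352245838518844)])
[ 0.85297267 -0.2073033   0.149     ]
[ 0.77573296 -0.13333052  0.149     ]
[ 0.69253687 -0.05345257  0.149     ]
```

Call:
jog_arm --pt "1 0.0005 0 0.002 0" --pt "1 0 0.01 0 0" --pt "1 0 0.01 0 0" --pt "1 0 0.008 0 0" --pt "1 0 0 0 0"

```text
time_s: 7.63
tcp_pos: [0.6881, -0.0518, 0.2625]
eef_rot: [-89.8, -0.0, 90.0]
contact_force: [-0.4, 0.0, -1.4]
gripper_width: 0.0238
```

```bash
python3 - <<'E'
from h import *
go(.6886,-.052,.34,90)
cap('side','s6')
crop('s6',215,120,275,200,9,'s6b')
E
```

```text
t 7.63 tcp [ 0.6881 -0.0518  0.2625] rpy [-89.76  -0.    89.97] F [-0.4  0.  -1.4] w 0.0238 q [ 1.180e+01  2.160e+01  4.500e+00 -1.000e-01 -7.310e+01 -1.018e+02]
tool shift x -0.0002 y -0.0775 z -0.0005 turn -0.03
```

View pics/s6b.png

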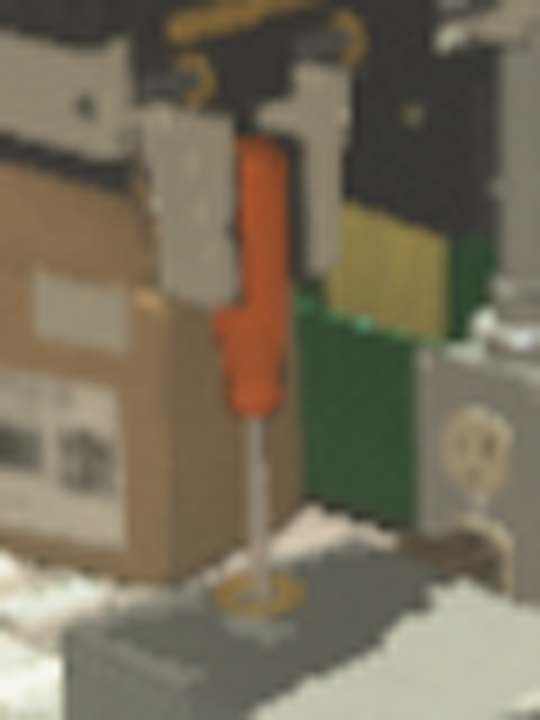

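Call:
jog_arm --pt "1 0 0.008 0 0" --pt "1 0 0.006 0 0" --pt "1 0 0.004 0 0" --pt "1 0 0.003 0 0" --pt "1 0 0 0 0" --pt "1 0 0 0 0"

```text
time_s: 8.18
tcp_pos: [0.6898, -0.052, 0.245]
eef_rot: [-90.1, 0.0, 90.0]
contact_force: [1.4, -0.5, 3.0]
gripper_width: 0.0239
```

```bash
python3 - <<'E'
from h import *
go(.6886,-.052,.34,90)
cap('side','s7')
crop('s7',200,120,320,260,5,'s7b')
E
```

```text
t 8.18 tcp [ 0.6898 -0.052   0.245 ] rpy [-9.007e+01  1.000e-02  8.998e+01] F [ 1.4 -0.5  3. ] w 0.0239 q [  11.8   22.1    2.9    0.   -70.8 -101.8]
tool shift x -0.0000 y -0.0950 z 0.0012 turn -0.02
```

View pics/s7b.png

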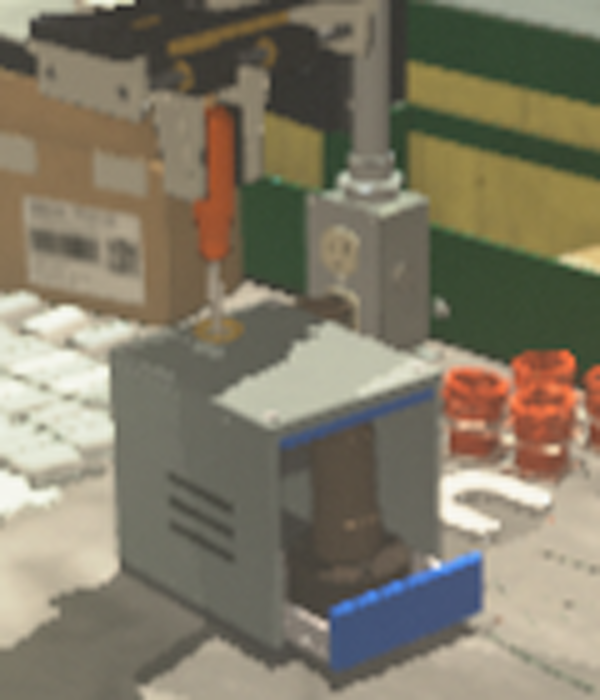

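Call:
jog_arm --pt "1 0 0.001 0 0" --pt "1 0 0 0 0" --pt "1 0 0 0 0" --pt "1 0 0 0 0" --pt "1 0 0 0 0" --pt "1 0 0 0 0" --pt "1 0 0 0 0" --pt "1 0 0 0 0" --pt "1 0 0 0 0" --pt "1 0 0 0 0"

```text
time_s: 9.07
tcp_pos: [0.6894, -0.0518, 0.2436]
eef_rot: [-90.0, 0.0, 90.0]
contact_force: [2.7, -1.3, 3.7]
gripper_width: 0.024
```

```bash
python3 - <<'E'
from h import *
go(.6886,-.052,.34,90)
cap('side','s8')
crop('s8',200,120,340,260,5,'s8b')
E
```

```text
t 9.07 tcp [ 0.6894 -0.0518  0.2436] rpy [-90.01   0.    89.98] F [ 2.7 -1.3  3.7] w 0.024 q [  11.8   22.1    2.8    0.   -70.7 -101.8]
tool shift x -0.0002 y -0.0964 z 0.0008 turn -0.02
```

View pics/s8b.png

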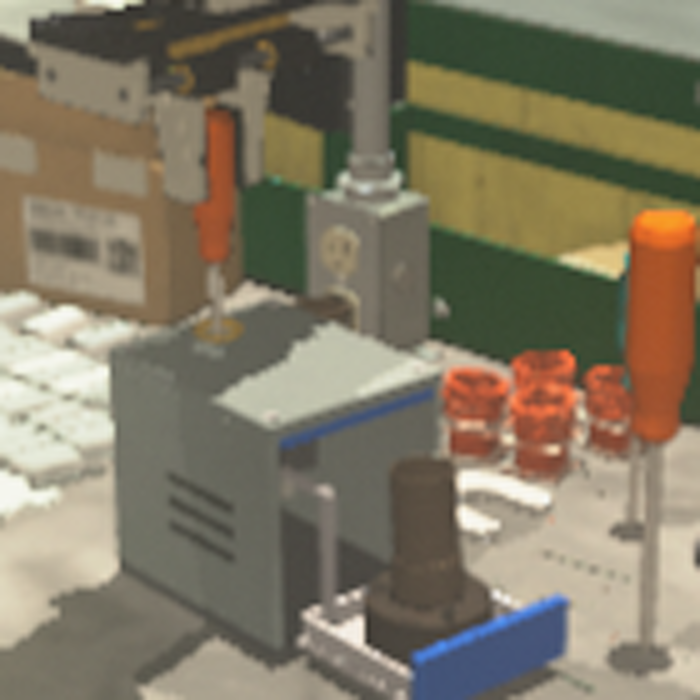

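Call:
jog_arm --pt "1 0 -0.015 0 0" --pt "1 0 -0.02 0 0" --pt "1 0 -0.025 0 0" --pt "1 0 -0.025 0 0" --pt "1 0 -0.015 0 0" --pt "1 0 0 0 -6" --pt "1 0 0 0 -6" --pt "1 0 0 0 -6" --pt "1 0 0 0 -6" --pt "1 0 0 0 -6" --pt "1 0 0 0 -6" --pt "1 0 0 0 -6"

```text
time_s: 10.12
tcp_pos: [0.6879, -0.0514, 0.3416]
eef_rot: [-89.8, -0.2, 132.3]
contact_force: [-0.3, 0.0, -0.3]
gripper_width: 0.0239
```

Call:
jog_arm --pt "1 0 0 0 -6" --pt "1 0 0 0 0" --pt "1 0 0 0 0"

```text
time_s: 10.37
tcp_pos: [0.6885, -0.0516, 0.3422]
eef_rot: [-89.9, -0.1, 137.8]
contact_force: [-0.4, 0.0, -0.5]
gripper_width: 0.0238
```

```bash
python3 - <<'E'
from h import *
go(.449,-.252,.344,138)
cap('side','s9');cap('top','t9')
crop('s9',200,60,340,270,4,'s9a')
crop('t9',200,90,340,260,4,'t9a')
E
```

```text
t 10.37 tcp [ 0.6885 -0.0516  0.3422] rpy [-89.9   -0.15 137.79] F [-0.4  0.  -0.5] w 0.0238 q [ 11.8  19.9  12.1  -0.1 -82.4 -54. ]
tool shift x 0.0427 y -0.0018 z 0.3093 turn -0.21
```

View pics/s9a.png

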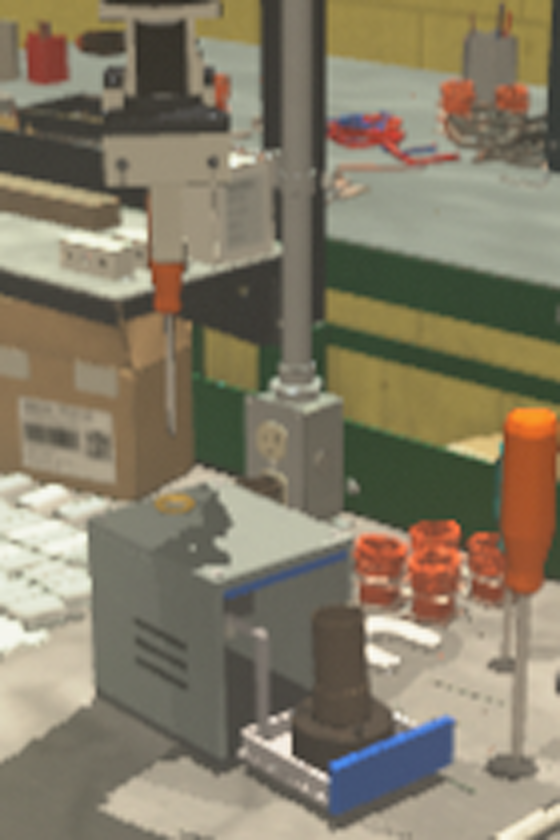

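View pics/t9a.png

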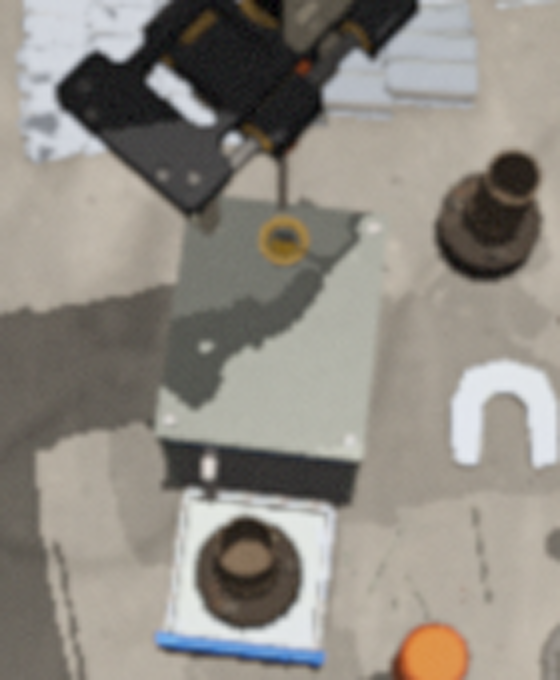

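Call:
jog_arm --pt "1 0.0036 0 0.0258 0" --pt "1 0.0036 0 0.0258 0" --pt "1 0.0036 0 0.0258 0" --pt "1 0.0036 0 0.0258 0" --pt "1 0.0036 0 0.0258 0" --pt "1 0.0036 0 0.0258 0" --pt "1 0.0036 0 0.0258 0" --pt "1 0.0036 0 0.0258 0" --pt "1 0.0036 0 0.0258 0" --pt "1 0.0036 0 0.0258 0" --pt "1 0.0036 0 0.0258 0" --pt "1 0.0031 0 0.0258 0"

```text
time_s: 11.47
tcp_pos: [0.4489, -0.2537, 0.3436]
eef_rot: [-90.0, -0.0, 137.8]
contact_force: [0.1, -0.3, 0.1]
gripper_width: 0.0241
```

Call:
jog_arm --pt "1 0 0 0 0" --pt "1 0 0 0 0"

```text
time_s: 11.63
tcp_pos: [0.4493, -0.2539, 0.3439]
eef_rot: [-90.0, 0.0, 137.8]
contact_force: [-0.3, 0.9, -1.5]
gripper_width: 0.0241
```

```bash
python3 - <<'E'
from h import *
go(.449,-.252,.344,138)
cap('side','s10')
crop('s10',320,80,390,200,7,'s10a')
E
```

```text
t 11.63 tcp [ 0.4493 -0.2539  0.3439] rpy [-9.0030e+01  2.0000e-02  1.3775e+02] F [-0.3  0.9 -1.5] w 0.0241 q [ -7.7   2.4  -9.6  -0.  -77.9 -34.6]
tool shift x 0.0014 y -0.0001 z -0.0012 turn -0.25
```

View pics/s10a.png

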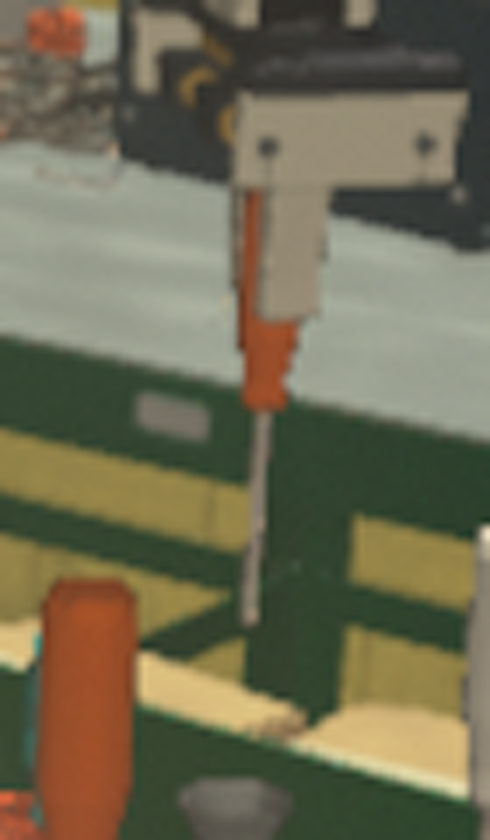

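```bash
python3 - <<'E'
from h import *
s=load('s10'); st=r.get_state()
u,v=320+249/7-.43,80+621/7-.43
o,d=ray(s,u,v); d/=np.linalg.norm(d)
p=np.array([.4493,-.2539,.3439])
ps=np.radians(137.8); zt=np.array([-np.sin(ps),np.cos(ps),0]); xt=np.array([np.cos(ps),np.sin(ps),0])
# solve tip = p + a*zt - h*Z + 0*xt on ray
A=np.c_[zt,[0,0,-1],-d]; sol=np.linalg.solve(A,o-p); print('a,h',sol[:2], 'tip',p+sol[0]*zt-[0,0,sol[1]])
print('lean deg',np.degrees(np.arctan2(sol[0],sol[1])))
E
```

```text
a,h [-0.00120856  0.14506389] tip [ 0.45011182 -0.25300469  0.19883611]
lean deg -0.4773335748500647
```

Call:
jog_arm --pt "1 0.0008 0.02 0 0" --pt "1 0 0.025 0 0" --pt "1 0 0.025 0 0" --pt "1 0 0.02 0 0" --pt "1 0 0.015 0 0" --pt "1 0 0.015 0 0" --pt "1 0 0.015 0 0" --pt "1 0 0.015 0 0" --pt "1 0 0.012 0 0" --pt "1 0 0.01 0 0" --pt "1 0 0.01 0 0" --pt "1 0 0 0 0"

```text
time_s: 12.68
tcp_pos: [0.4511, -0.2532, 0.1625]
eef_rot: [-89.9, 0.1, 138.1]
contact_force: [-2.0, -2.0, 6.8]
gripper_width: 0.0237
```

```bash
python3 - <<'E'
from h import *
go(.449,-.252,.157,138)
cap('side','s11')
crop('s11',310,80,400,240,5,'s11a')
E
```

```text
t 12.68 tcp [ 0.4511 -0.2532  0.1625] rpy [-8.9950e+01  1.2000e-01  1.3806e+02] F [-2.  -2.   6.8] w 0.0237 q [ -7.5   9.8 -25.8   0.1 -54.3 -34.6]
tool shift x 0.0023 y 0.0055 z 0.0005 turn 0.06
```

View pics/s11a.png

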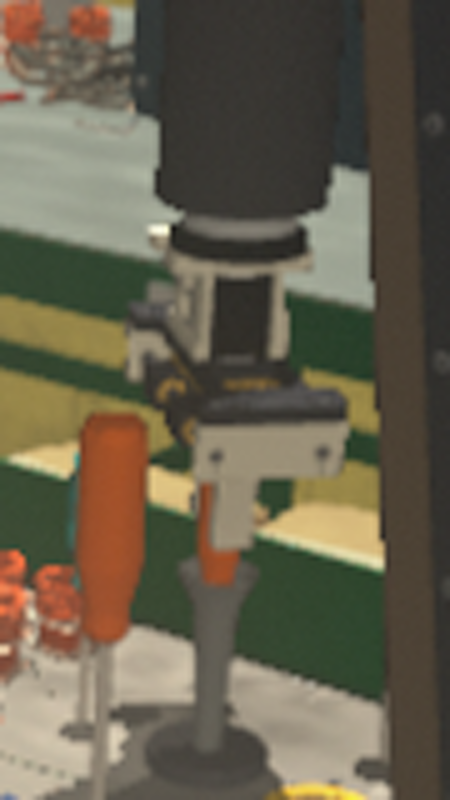

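Call:
jog_arm --pt "0.6 0 0 0 0" --pt "0.4 0 0 0 0" --pt "0.2 0 0 0 0" --pt "0 0 0 0 0" --pt "0 0 0 0 0" --pt "0 0 0 0 0"

```text
time_s: 13.23
tcp_pos: [0.4497, -0.2527, 0.1615]
eef_rot: [-90.0, -0.0, 138.0]
contact_force: [0.6, 0.5, 0.4]
gripper_width: 0.0582
```

Call:
jog_arm --pt "0 0 -0.02 0 0" --pt "0 0 -0.03 0 0" --pt "0 0 -0.03 0 0" --pt "0 0 -0.03 0 0" --pt "0 0 -0.03 0 0" --pt "0 0 -0.03 0 0" --pt "0 0 -0.02 0 0" --pt "0 0 -0.01 0 0" --pt "0 0 0 0 0"

```text
time_s: 13.98
tcp_pos: [0.4505, -0.253, 0.3638]
eef_rot: [-90.1, 0.2, 138.0]
contact_force: [0.1, 0.2, -0.3]
gripper_width: 0.0878
```

```bash
python3 - <<'E'
from h import *
go(.53,-.03,.36,90)
cap('side','s12');cap('top','t12')
crop('s12',200,130,400,290,4,'s12a')
crop('t12',210,190,310,270,7,'t12a')
E
```

```text
t 13.98 tcp [ 0.4505 -0.253   0.3638] rpy [-90.11   0.2  137.98] F [ 0.1  0.2 -0.3] w 0.0878 q [ -7.5   2.   -7.6   0.  -80.2 -34.5]
tool shift x 0.0902 y 0.0038 z -0.2189 turn 47.98
```

View pics/s12a.png

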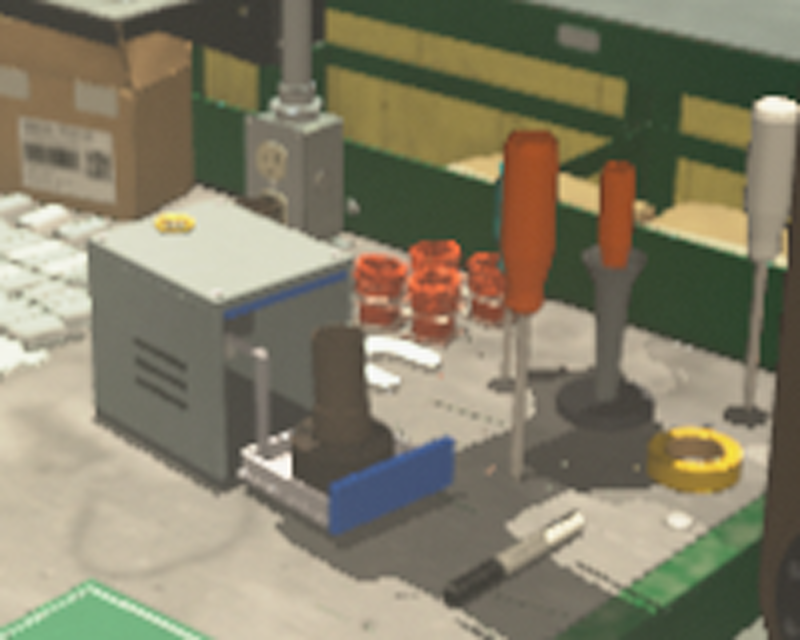

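View pics/t12.png

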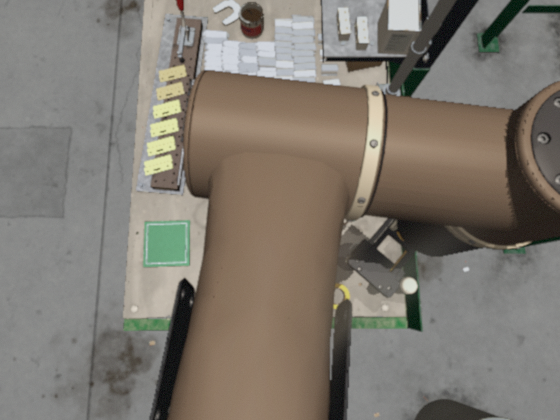

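```bash
python3 - <<'E'
from h import *
crop('s12',250,200,325,270,9,'s12b')
crop('t9',230,200,295,262,10,'t9b')
E
```

```text
(no output)
```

View pics/s12b.png

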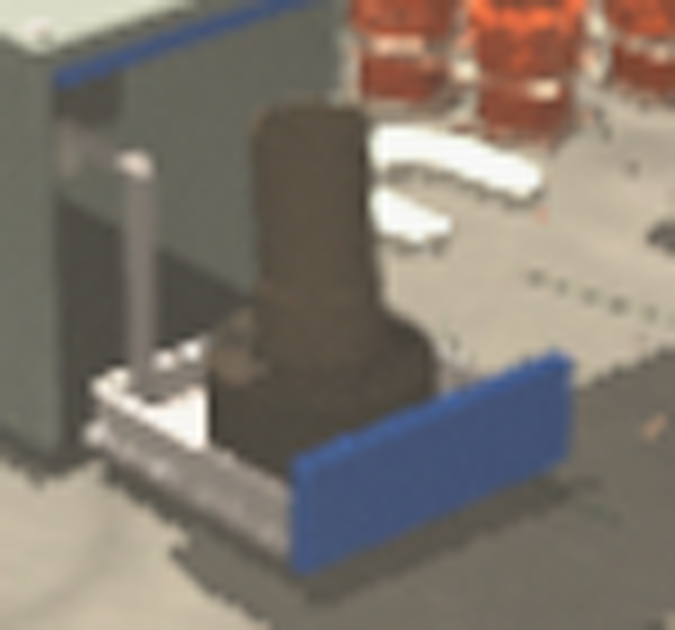

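View pics/t9b.png

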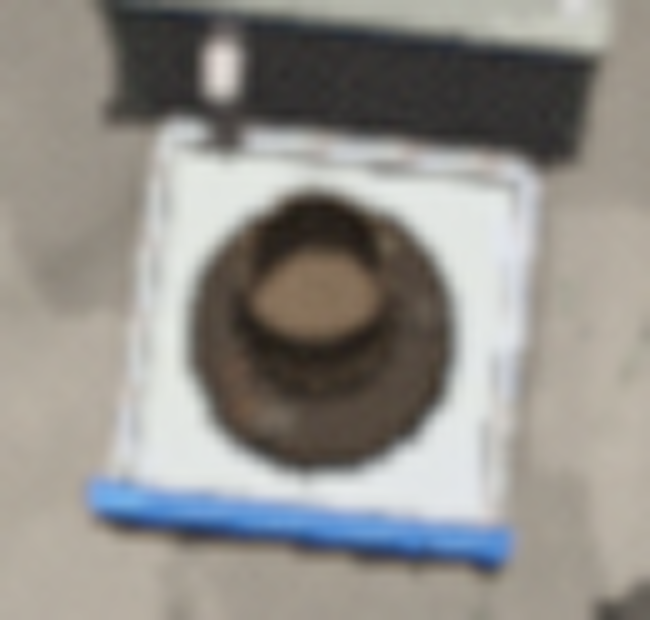

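```bash
python3 - <<'E'
from h import *
s=load('s12');t=load('t9')
S=lambda x,y:(s,250+x/9-.44,200+y/9-.44)
T=lambda x,y:(t,230+x/10-.45,200+y/10-.45)
print('tubetop',tri(S(312,122),T(315,264)))
print('tubetop z.116',onz(*T(315,264),.116),onz(*S(312,122),.116))
print('foot top z.046',onz(*T(322,332),.046))
print('tray corners', [np.round(onz(*T(*q),z),4).tolist() for q,z in [((90,485),.046),((512,545),.046),((160,125),.03),((540,165),.03)]])
print('post top',tri(S(137,160),T(222,55)), 'post base', tri(S(145,380),T(225,138)))
# project model edges check
C=tri(S(312,122),T(315,264))[0]
for a in np.arange(0,360,45):
    X=C+[.019*np.cos(np.radians(a)),.019*np.sin(np.radians(a)),0]; u,v=proj(t,X); us,vs=proj(s,X); print(a,round((u+.45-230)*10),round((v+.45-200)*10),round((us+.44-250)*9),round((vs+.44-200)*9))
F=[C[0],C[1],.046]
E
```

```text
tubetop (array([ 0.51200345, -0.02870403,  0.11927311]), [np.float64(0.0007954378610155265), np.float64(0.0007954378610154815)])
tubetop z.116 [ 0.51191049 -0.02910674  0.116     ] [ 0.51753253 -0.03378052  0.116     ]
foot top z.046 [ 0.5064029  -0.02914903  0.046     ]
tray corners [[0.4683, 0.0285, 0.046], [0.4528, -0.0762, 0.046], [0.5629, 0.0129, 0.03], [0.5519, -0.0848, 0.03]]
post top (array([ 0.5647986 , -0.00717529,  0.09844088]), [np.float64(0.0013137295423863674), np.float64(0.001313729542386498)]) post base (array([ 0.55911544, -0.00427364,  0.02793834]), [np.float64(0.0008082969139983183), np.float64(0.000808296913998417)])
0 313 181 266 104
45 255 205 249 124
90 231 262 271 143
135 255 319 319 150
180 313 342 364 141
225 371 318 380 121
270 395 261 358 102
315 371 204 311 96
```

Call:
jog_arm --pt "0 0.0132 0 -0.0257 0" --pt "0 0.0132 0 -0.0257 0" --pt "0 0.0132 0 -0.0257 0" --pt "0 0.0132 0 -0.0257 0" --pt "0 0.0132 0 -0.0257 0" --pt "0 0.0132 0 -0.0257 0" --pt "0 0.0132 0 -0.0257 0" --pt "0 0.0132 0 -0.0257 0" --pt "0 0 0 0 6" --pt "0 0 0 0 6" --pt "0 0 0 0 6" --pt "0 0 0 0 6"

```text
time_s: 15.08
tcp_pos: [0.5083, -0.0289, 0.3593]
eef_rot: [-89.8, -0.1, 113.7]
contact_force: [-0.0, -0.7, 0.0]
gripper_width: 0.0877
```

Call:
jog_arm --pt "0 0 0 0 6" --pt "0 0 0 0 6" --pt "0 0 0 0 6" --pt "0 0 0 0 6" --pt "0 0 0 0 6" --pt "0 0 0 0 0" --pt "0 0 0 0 0"

```text
time_s: 15.67
tcp_pos: [0.5085, -0.0293, 0.36]
eef_rot: [-89.9, 0.0, 84.2]
contact_force: [0.1, 0.3, -1.1]
gripper_width: 0.0875
```

```bash
python3 - <<'E'
from h import *
go(.5095,-.0295,.097,84)
cap('side','s13');cap('top','t13')
crop('s13',220,130,340,270,5,'s13a')
E
```

```text
t 15.67 tcp [ 0.5085 -0.0293  0.36  ] rpy [-8.986e+01  4.000e-02  8.416e+01] F [ 0.1  0.3 -1.1] w 0.0875 q [  18.8    1.6   -8.5   -0.   -80.1 -114.6]
tool shift x -0.0001 y 0.2630 z -0.0010 turn 0.16
```

View pics/s13a.png

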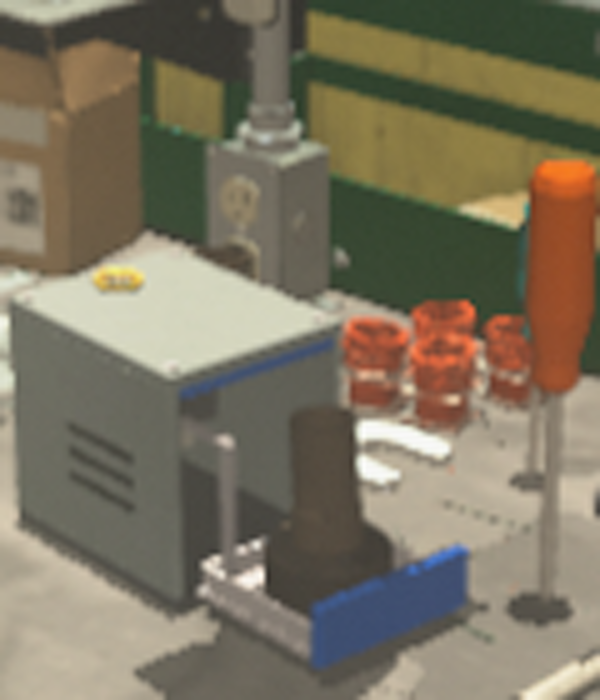

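View pics/t13.png

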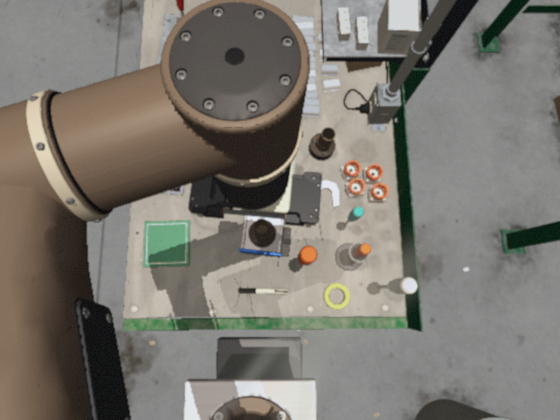

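Call:
jog_arm --pt "0 0 0.03 -0.001 0" --pt "0 0 0.035 0 0" --pt "0 0 0.035 0 0" --pt "0 0 0.035 0 0" --pt "0 0 0.03 0 0" --pt "0 0 0.025 0 0" --pt "0 0 0.02 0 0" --pt "0 0 0.02 0 0" --pt "0 0 0.018 0 0" --pt "0 0 0.014 0 0" --pt "0 0 0 0 0" --pt "0 0 0 0 0"

```text
time_s: 16.77
tcp_pos: [0.5095, -0.0296, 0.0991]
eef_rot: [-89.9, 0.1, 84.1]
contact_force: [0.2, 0.2, 0.3]
gripper_width: 0.0876
```

```bash
python3 - <<'E'
from h import *
go(.5095,-.0295,.097,84)
cap('side','s14');cap('top','t14')
crop('s14',220,130,340,270,5,'s14a');crop('t14',200,140,340,290,5,'t14a')
E
```

```text
t 16.77 tcp [ 0.5095 -0.0296  0.0991] rpy [-8.990e+01  6.000e-02  8.408e+01] F [0.2 0.2 0.3] w 0.0876 q [  18.8   13.8  -30.8    0.   -45.6 -114.7]
tool shift x 0.0001 y 0.0021 z 0.0000 turn 0.08
```

View pics/s14a.png

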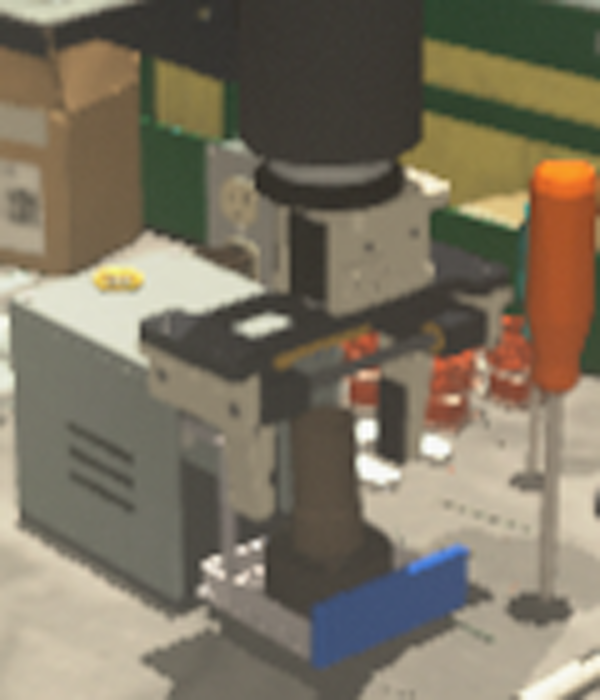

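View pics/t14a.png

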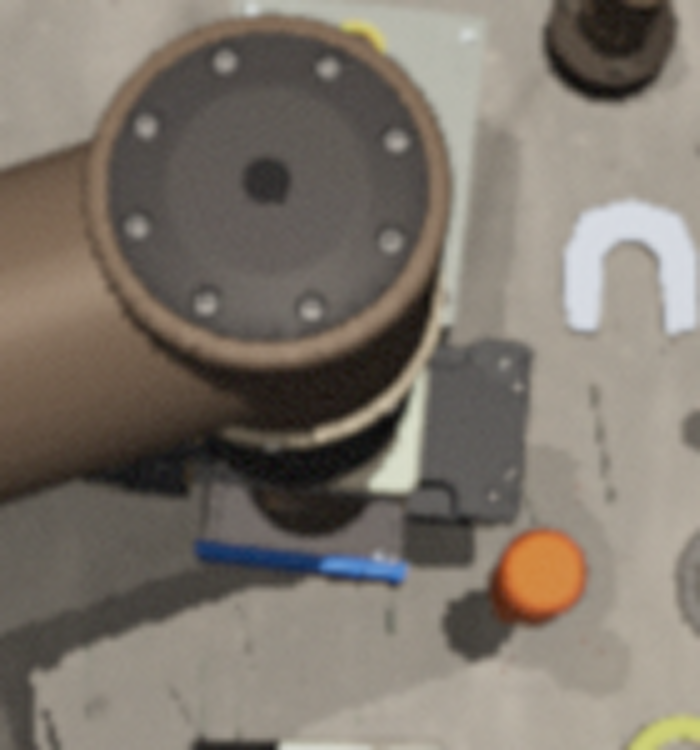

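Call:
jog_arm --pt "0.3 0 0.002 0 0" --pt "0.5 0 0 0 0" --pt "0.8 0 0 0 0" --pt "1 0 0 0 0" --pt "1 0 0 0 0" --pt "1 0 0 0 0" --pt "1 0 0 0 0" --pt "1 0 0 0 0" --pt "1 0 0 0 0" --squeeze 45

```text
time_s: 17.62
tcp_pos: [0.5099, -0.0294, 0.0976]
eef_rot: [-90.0, 0.0, 84.0]
contact_force: [0.6, -0.1, 0.8]
gripper_width: 0.0374
```

Call:
jog_arm --pt "1 0 -0.003 0 0" --pt "1 0 -0.007 0 0" --pt "1 0 -0.01 0 0" --pt "1 0 -0.015 0 0" --pt "1 0 -0.015 0 0" --pt "1 0 -0.01 0 0" --pt "1 0 0 0 0"

```text
time_s: 18.2
tcp_pos: [0.5113, -0.0291, 0.1603]
eef_rot: [-90.2, -0.1, 84.0]
contact_force: [1.0, -0.0, -4.8]
gripper_width: 0.037
```

```bash
python3 - <<'E'
from h import *
go(.5095,-.0295,.28,84)
cap('side','s15');cap('top','t15')
crop('s15',220,130,340,270,5,'s15a');crop('t15',200,140,340,290,5,'t15a')
E
```

```text
t 18.2 tcp [ 0.5113 -0.0291  0.1603] rpy [-9.024e+01 -8.000e-02  8.400e+01] F [ 1.  -0.  -4.8] w 0.037 q [  18.8    9.4  -26.7    0.   -53.7 -114.8]
tool shift x -0.0006 y -0.1197 z 0.0018 turn 0.00
```

View pics/s15a.png

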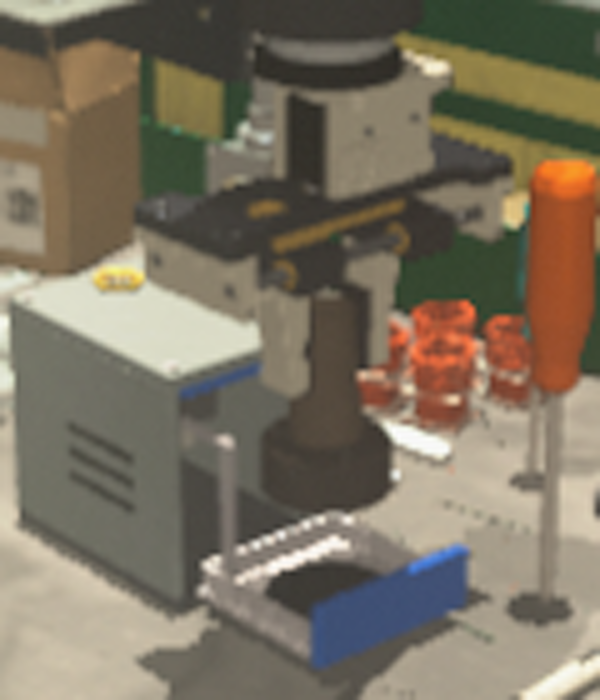

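Call:
jog_arm --pt "1 0 -0.02 0 0" --pt "1 0 -0.02 0 0" --pt "1 0 0 0 0"

```text
time_s: 18.55
tcp_pos: [0.5115, -0.0293, 0.2001]
eef_rot: [-90.2, -0.0, 84.0]
contact_force: [1.5, 0.1, -4.2]
gripper_width: 0.0372
```

Call:
jog_arm --pt "1 0.012 0 0.002 0" --pt "1 0.021 0 0.004 0" --pt "1 0.023 0 0.0042 0" --pt "1 0.023 0 0.0042 0" --pt "1 0.023 0 0.0042 0" --pt "1 0.023 0 0.0042 0" --pt "1 0.023 0 0.0042 0" --pt "1 0.023 0 0.0042 0" --pt "1 0.023 0 0.0042 0" --pt "1 0.023 0 0.0042 0" --pt "1 0.018 0 0.004 0" --pt "1 0.01 0 0.002 0"

```text
time_s: 19.55
tcp_pos: [0.4891, 0.2209, 0.1955]
eef_rot: [-89.9, 0.1, 84.0]
contact_force: [0.6, -0.6, -4.1]
gripper_width: 0.0373
```

Call:
jog_arm --pt "1 0 0 0 0" --pt "1 0 0 0 0"

```text
time_s: 19.72
tcp_pos: [0.4894, 0.2191, 0.1961]
eef_rot: [-89.9, 0.1, 84.0]
contact_force: [1.0, -0.1, -4.7]
gripper_width: 0.0373
```

```bash
python3 - <<'E'
from h import *
go(.4915,.219,.087,84)
cap('side','s16');cap('top','t16')
crop('s16',160,130,290,330,4,'s16a');crop('t16',100,160,260,300,5,'t16a')
E
```

```text
t 19.72 tcp [0.4894 0.2191 0.1961] rpy [-89.89   0.09  84.03] F [ 1.  -0.1 -4.7] w 0.0373 q [  45.1    9.8  -20.8   -0.   -59.5 -141. ]
tool shift x 0.0001 y 0.1091 z -0.0021 turn 0.03
```

View pics/s16a.png

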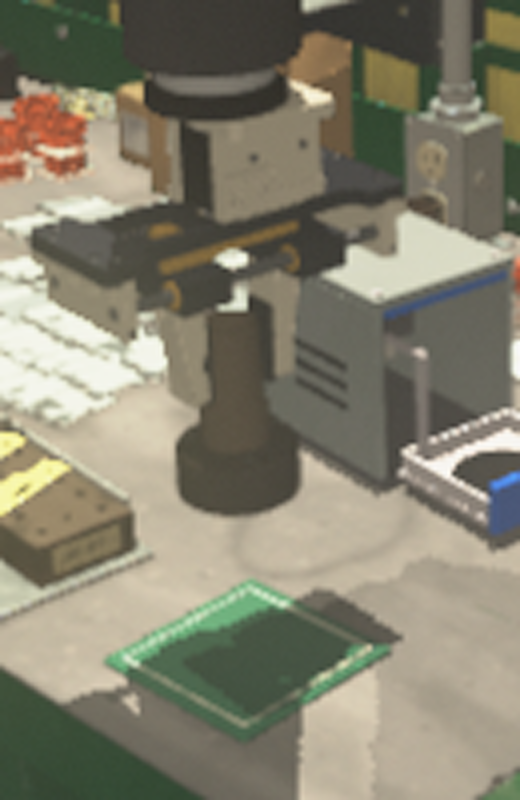

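View pics/t16a.png

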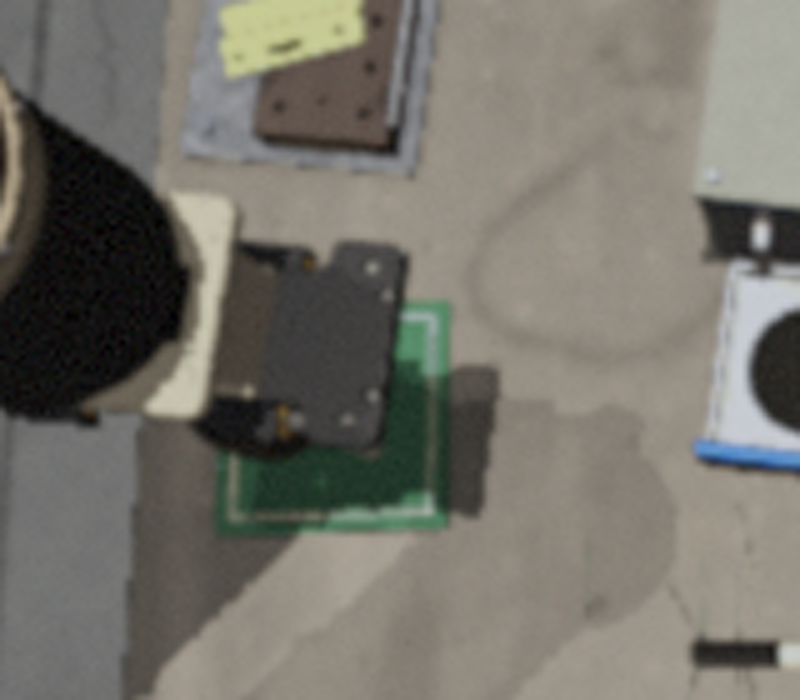

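```bash
python3 - <<'E'
from h import *
s=load('s16')
print(onz(s,160+238/4-.4,130+486/4-.4,.114))
X=[.4864,.219,.114]
for a in range(0,360,45):
    u,v=proj(s,np.array(X)+[.035*np.cos(np.radians(a)),.035*np.sin(np.radians(a)),0]); print(round((u-160)*4),round((v-130)*4))
E
```

```text
[0.49248697 0.21709    0.114     ]
200 469
179 491
194 512
238 520
283 510
303 488
287 467
244 460
```

Call:
jog_arm --pt "1 0 0.012 -0.001 0" --pt "1 0 0.018 0 0" --pt "1 0 0.018 0 0" --pt "1 0 0.016 0 0" --pt "1 0 0.014 0 0" --pt "1 0 0.01 0 0" --pt "1 0 0.006 0 0" --pt "1 0 0.006 0 0" --pt "1 0 0.004 0 0" --pt "1 0 0 0 0" --pt "1 0 0 0 0"

```text
time_s: 20.73
tcp_pos: [0.4915, 0.219, 0.0939]
eef_rot: [-90.0, -0.0, 84.0]
contact_force: [-0.1, -0.3, -4.5]
gripper_width: 0.037
```

Call:
jog_arm --pt "1 0 0.003 0 0" --pt "1 0 0.002 0 0" --pt "1 0 0 0 0"

```text
time_s: 20.98
tcp_pos: [0.4912, 0.2189, 0.0884]
eef_rot: [-90.0, -0.0, 84.0]
contact_force: [0.4, -0.6, -4.4]
gripper_width: 0.0376
```

Call:
jog_arm --pt "1 0 0.001 0 0" --pt "1 0 0 0 0"

```text
time_s: 21.15
tcp_pos: [0.4913, 0.2189, 0.0875]
eef_rot: [-90.0, 0.0, 84.0]
contact_force: [-0.3, -0.3, -4.5]
gripper_width: 0.0374
```

Call:
jog_arm --pt "1 0 0.001 0 0" --pt "1 0 0 0 0"

```text
time_s: 21.32
tcp_pos: [0.4913, 0.2189, 0.0865]
eef_rot: [-90.0, -0.0, 84.0]
contact_force: [-0.3, -0.8, -4.9]
gripper_width: 0.037
```

Call:
jog_arm --pt "1 0 0.001 0 0" --pt "1 0 0 0 0"

```text
time_s: 21.48
tcp_pos: [0.4914, 0.219, 0.0856]
eef_rot: [-90.0, -0.0, 84.0]
contact_force: [0.7, 0.5, -3.3]
gripper_width: 0.0373
```

Call:
jog_arm --pt "1 0 0.001 0 0" --pt "1 0 0 0 0"

```text
time_s: 21.65
tcp_pos: [0.4915, 0.219, 0.0856]
eef_rot: [-90.0, -0.0, 84.0]
contact_force: [-3.5, -1.5, 6.5]
gripper_width: 0.0377
```

```bash
python3 - <<'E'
from h import *
go(.4915,.219,.087,84)
cap('side','s17')
crop('s17',160,180,290,330,5,'s17a')
E
```

```text
t 21.65 tcp [0.4915 0.219  0.0856] rpy [-9.004e+01 -1.000e-02  8.400e+01] F [-3.5 -1.5  6.5] w 0.0377 q [  44.9   17.   -28.3    0.   -44.7 -140.9]
tool shift x -0.0000 y -0.0014 z -0.0000 turn 0.00
```

View pics/s17a.png

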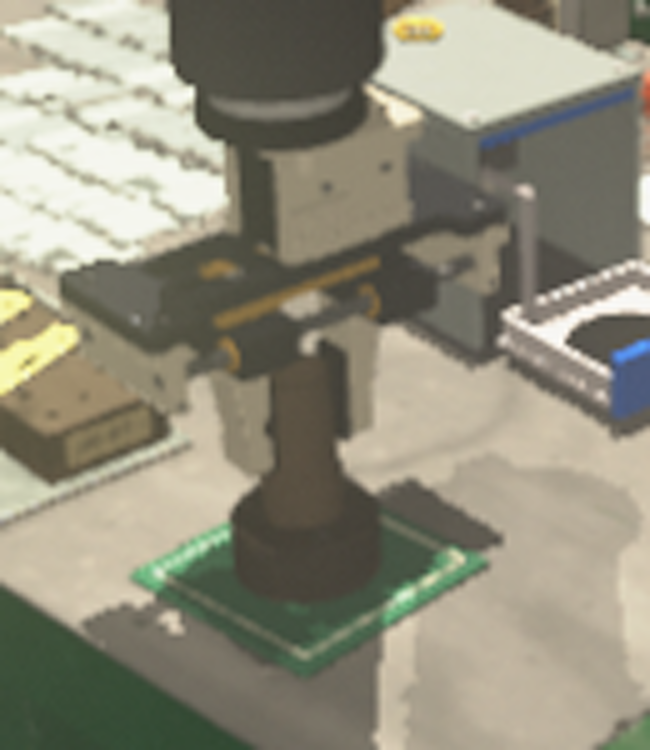

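Call:
jog_arm --pt "0.5 0 0 0 0" --pt "0.4 0 0 0 0" --pt "0.2 0 0 0 0" --pt "0 0 0 0 0" --pt "0 0 0 0 0" --pt "0 0 0 0 0" --pt "0 0 0 0 0" --pt "0 0 0 0 0"

```text
time_s: 22.37
tcp_pos: [0.4913, 0.2189, 0.0845]
eef_rot: [-90.0, 0.0, 84.0]
contact_force: [0.2, -0.3, 0.3]
gripper_width: 0.084
```

Call:
jog_arm --pt "0 0 -0.01 0 0" --pt "0 0 -0.02 0 0" --pt "0 0 -0.03 0 0" --pt "0 0 -0.03 0 0" --pt "0 0 -0.03 0 0" --pt "0 0 -0.03 0 0" --pt "0 0 -0.03 0 0" --pt "0 0 -0.02 0 0" --pt "0 0 0 0 0" --pt "0 0 0 0 0"

```text
time_s: 23.2
tcp_pos: [0.4915, 0.2192, 0.2866]
eef_rot: [-90.1, -0.2, 84.0]
contact_force: [0.1, 0.5, -0.7]
gripper_width: 0.0874
```

```bash
python3 - <<'E'
from h import *
go(.4915,.219,.087,84)
cap('side','s18');cap('top','t18')
crop('s18',170,220,270,330,7,'s18a');crop('t18',110,170,260,290,5,'t18a')
E
```

```text
t 23.2 tcp [0.4915 0.2192 0.2866] rpy [-90.12  -0.15  83.98] F [ 0.1  0.5 -0.7] w 0.0874 q [  44.9    6.1  -13.     0.   -70.7 -140.9]
tool shift x -0.0002 y 0.1996 z 0.0000 turn -0.02
```

View pics/s18a.png

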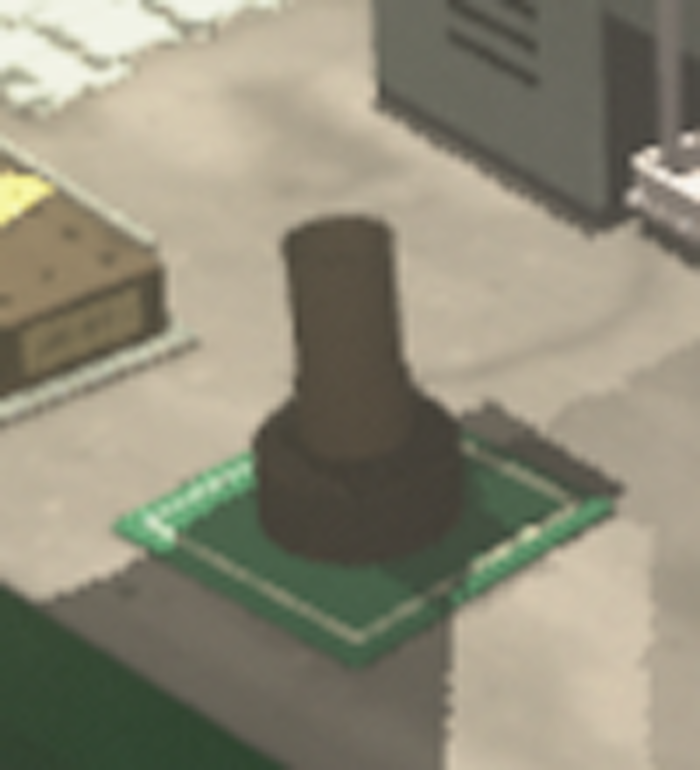

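View pics/t18.png

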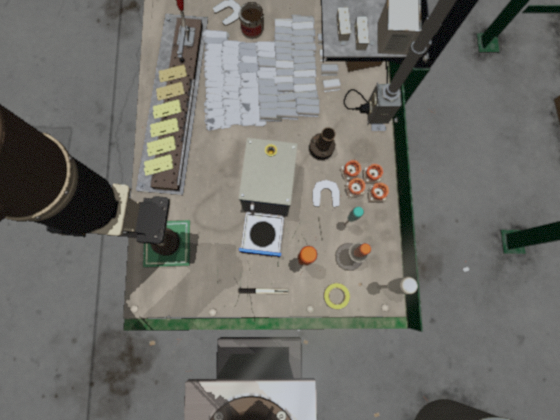

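View pics/s18.png

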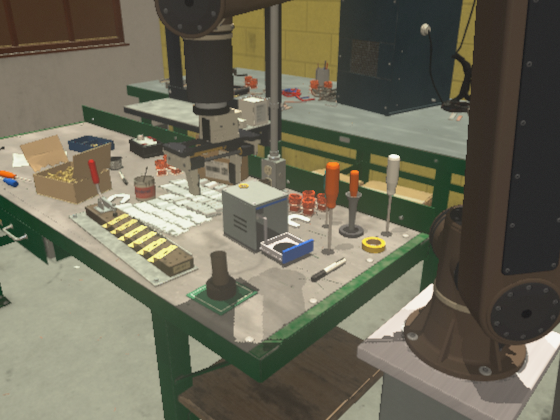

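```bash
python3 - <<'E'
from h import *
s=load('s18'); m=np.array([.4876,.219])
X=onz(s,170+360/7-.43,220+506/7-.43,.004); print(X, X[:2]-m)
t=load('t18')
crop('s18',330,160,380,245,9,'s18d');crop('t18',225,200,300,265,9,'t18t')
E
```

```text
[0.49385927 0.21694633 0.004     ] [ 0.00625927 -0.00205367]
```

View pics/s18d.png

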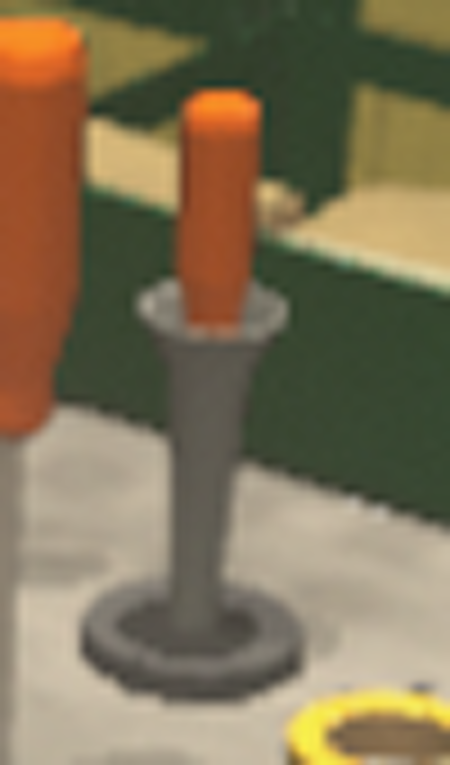

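View pics/t18t.png

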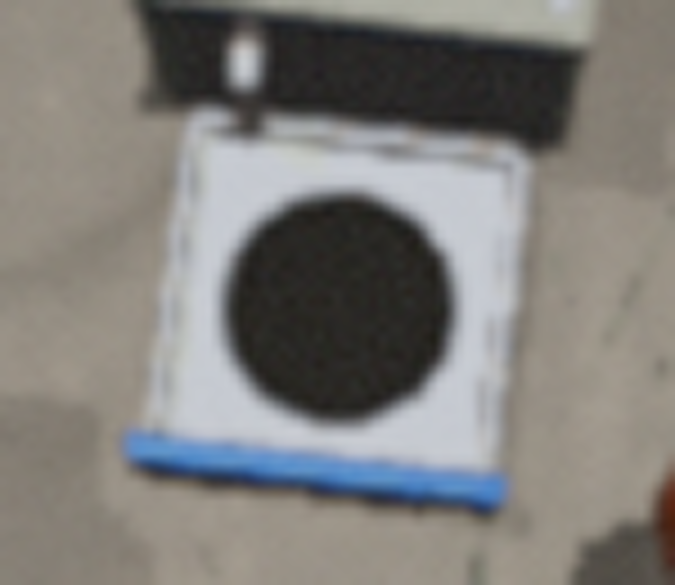

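```bash
python3 - <<'E'
from h import *
print(r.close_job()); print(r.get_state()['time_s'])
E
```

```text
the job is handed in; nothing more can be done
None
the job is handed in; nothing more can be done
```

The job is handed in at about 23 s of the 72 s allowed; the interface gives no verdict. I took the smaller orange screwdriver and pushed its tip through the brass-collared hole, with about 3–4 N on the wrist. The tray sprang out, I put the screwdriver back in its stand, and I set the solenoid on the green mat.

Last checks, all from the final camera images:
- **Solenoid:** it stands upright with its foot about 6 mm in x and 2 mm in y from the mat's centre, inside the 25 mm that keeps it wholly on the mat. This came from the side view only, because the gripper partly hid the mat from above.
- **Screwdriver:** it is seated tip down in its stand and looks the same as at the start. I judged this by eye in the side view and did not measure the lean or tip position again.
- **Tray:** it is fully out.
- **Robot:** the gripper is open and clear, about 0.2 m above the place where it released the solenoid.
- **Bystanders:** none looks moved in the images.

One measurement disagreed. The two estimates of the tip's position relative to the gripper over the hole differed by about 4 mm in x. I corrected by 2 mm and the tip went into the hole without snagging.

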